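# Spin the raffle drum and stop it with the hatch on top

## Task

Mix the raffle: with a fingertip, flick the drum into a good free spin and, without touching it, let its hatch come round over the top at least twice. Then, while it is still turning, brake it with a light fingertip so that it comes to rest with the hatch on top, ready for the draw, and take your hand away. Do not clamp, lift or shift the drum or its stand, and leave everything else on the desk where it is.

Things in the scene. Friction and masses are not known exactly. Their poses are not given: they have to be found in the camera images.
- drum (a joint): Angle of the raffle drum, rad, unlimited, not wrapped: 0 and every multiple of 2 pi is the hatch exactly on top; growing values carry the top of the drum towards +x of stand. It is balanced (stays at any angle) and runs freely on ball bearings either way: once flicked it slows by only 0.08 to 0.25 rad/s each second. 1 kg, moment of inertia about 0.008 kg m2.
- stand: Loose wooden stand of the drum, about 3 kg, on rubber feet. Origin on the desk under the middle of the drum, y axis parallel to the axle, z up. Base board 270 (x) x 330 (y) mm, 30 mm high with its feet; two upright cheeks 18 mm thick, 70 mm wide, their middles 126 mm to either side along y, their rounded tops 205 mm above the desk.
- axle (a point): Centre of the drum, on its axle, 170 mm above the desk, axes as stand. A closed sheet-metal barrel, 84 mm in radius and 170 mm long, lies along y here. Around it six rubber-sleeved tie rods, 12 mm in diameter, run from end disc to end disc, centres 112 mm from the axle, 60 degrees apart, the first 30 degrees from the hatch: 22 mm of air between rod and barrel.
- hatch (a point): Middle of the top of the black knob on the hatch; turns with the drum. Its z axis points from the axle out through the hatch: straight up when the hatch is on top. The hatch is a curved dark timber lid, 72 mm round the barrel, 140 mm along it, half-way between two tie rods, with steel strap hinges; the knob, 24 mm in diameter, stands 22 mm out from the barrel.
- ticket_roll: Bystander: roll of raffle tickets lying flat, 90 mm across, 30 mm high. Origin under its centre.
- mug: Bystander: white mug, 82 mm across, 95 mm high. Origin under its centre.
- call_bell: Bystander: counter bell, 84 mm across, 54 mm high. Origin under its centre.
- trophy: Bystander: brass trophy cup on a square wooden plinth, 105 mm wide over its handles, 130 mm high. Origin under its centre.
- cash_tin: Bystander: steel cash tin, 154 x 204 mm, 104 mm high with its handle. Origin under its centre.
- water_bottle: Bystander: water bottle, 66 mm across, 210 mm high. Origin under its centre.
- stapler: Bystander: stapler, 140 mm long (x), 36 mm wide, 60 mm high. Origin under its centre.
- cup_stack: Bystander: stack of paper cups, 80 mm across, 139 mm high. Origin under its centre.
- rim_left (a point): Top of the +y end disc, in the middle of its thickness; it does not turn. The two end discs are plywood edged with a smooth rubber band, 125 mm in radius, 18 mm thick (band 15 mm): tops 295 mm above the desk, 125 mm above the axle, 7 mm farther out than the rods. The other one's middle is 188 mm towards -y. Axes as stand.

How it is judged:
By the outcome, as a careful person would: the job done as asked, in the order asked, and still so for the second after the job is handed in, with the robot touching nothing.
It also fails if it takes over 51 s, if anything falls off the work surface, if the arm or the gripper's body presses on something with over 40 N, if the wrist force passes 120 N, or if a joint passes its speed limit or range.

## Robot

A 7-joint arm with a two-finger parallel gripper is mounted at the origin on the work surface. World frame = base frame: x ahead of the robot, y to its left, z up, the work surface at z = 0. Lengths are in m, angles in rad, forces in N, time in s.
With the tool pointing down it reaches from about 0.425 to 0.925 m from the base axis. Payload 6.8 kg.
Tool frame: the origin (TCP) lies between the finger pads; the fingertips stand 11 mm ahead of it and the grasp point (between the pads) lies 8 mm behind it; z points along the fingers, y is the line along which they close (so a half turn about z gives the same grasp; the last joint's range is limited). The gripper opens to 85 mm and grips with 20 to 120 N. Pads are 22 mm wide; open, the fingers measure 114 mm over their backs; the gripper's body (76 mm by 85 mm) begins 54 mm behind the grasp point. The pads swing forward as they close: fully open they stand 13 mm farther back than shut.
Start: joints at [1.117, 0.477, 0.022, 1.555, -0.011, 1.109, -0.083], TCP at [0.229, -0.635, 0.242] pointing down, gripper open.
Joint ranges: [-2.96, 2.96], [-0.34, 2.1], [-1.41, 1.46], [0.24, 2.44], [-1.37, 4.51], [0.17, 1.92], [-2.96, 2.96]. Speed limits (rad/s): [2.39, 2.39, 3.14, 3.14, 3.14, 3.14, 3.14].

## Interface

Orientations are given as a rotation vector (axis times angle).
In Python, from bench import r gives the robot as it stands.
- The arm moves only by the tool send_rows, never from a script. Its argument "deltas" is a list of rows, each an object of numbers: "dx", "dy", "dz": the shift along the world's x, y, z in mm; "rx", "ry", "rz": the turn, a rotation vector about the world's x, y, z in degrees. A call has 1 to 5 rows; each row is the pose to reach, as a shift and turn from the pose commanded when the call began; what a row does not reach only later rows make up. A row lasts 1/12 s, in which the tool goes at most 41.7 mm and 7.16 degrees, less where a joint would pass 70% of its speed; a pose out of reach is approached as far as the arm can. A call with a gripper value outside its range is refused whole. "jaw" is the finger opening in mm, from 0 to 85.4, set as the call begins (left out, the last holds). The fingers move at their own pace and stop on an object; "newtons" is the grip in N (left out, the last holds). Time passes only in rows, so rows that repeat a pose let the fingers close. It gives the time, the measured TCP pose, the force, the opening and the grip force at its end, in the units of the state.
- r.get_obs(): the state, without advancing time (a new reading comes with each control period).
- r.grab_frame(name): name is "scene" or "top" or "wrist"; returns a dict with "frame" (384x512x3 uint8, blue, green, red), "z_map" (384x512 float32, m along the optical axis (not along the pixel's ray), 0 where there is no reading), "vertical_fov" (degrees; the focal length in pixels is half the picture's height over the tangent of half this angle, whatever the lens; pixels are square), "cx", "cy" (the principal point, pixels), "distortion" ([k1, k2, p1, p2, k3] as OpenCV has them; the pictures are not rectified), "xyz" and "orientation" of the camera in the world. Camera axes: x right, y down, z forward; pixel columns grow to the right and rows downward; lengths in m; the calibration is good to about 2 mm. A picture is of the moment at which its call begins.
- r.hand_in(): hands the job in; it is judged then, once.
The state is a dict: "clock": time; "joints": joint angles; "qvel": joint speeds; "tau": joint torques, N m; "tcp_pos": TCP position; "orientation": TCP orientation; "contact_force": force on the tool from outside, world axes, zero at the start; "moment": the same for the moment, N m; "grip_width": finger opening in m; "gripper_force": force on a finger pad.
Only numpy, scipy, OpenCV 4.12 (cv2) and the standard library are available. Lean on these libraries where they do the work, as an engineer would, in place of code of your own. Each camera call takes 0.05 s, during which the arm holds its last target. There are 200 camera calls.

## Working session

There is one attempt and no reset: what is moved stays moved. The work goes in short steps, Python scripts to look and compute and a tool call to move; the robot and the scene stay as the last step left them, time stands still between calls to the robot, and variables do not carry over. Pictures are saved under pics/ and viewed, at most 10 in all, crops included, and the job is handed in when it is done.

Besides the shell and the picture viewer there is one more tool, called after "Emit:" by a JSON object that holds its "fn" and its "kwargs", one argument or row to a line. send_rows: Moves the arm, as the interface text tells. Its arguments: {"type":"object","properties":{"deltas":{"type":"array","items":{"type":"object","properties":{"dx":{"type":"number"},"dy":{"type":"number"},"dz":{"type":"number"},"rx":{"type":"number"},"ry":{"type":"number"},"rz":{"type":"number"}}}},"jaw":{"type":"number"},"newtons":{"type":"number"}},"required":["deltas"]}

```bash
mkdir -p pics
cat > h.py <<'E'
import numpy as np, cv2
from scipy.spatial.transform import Rotation as R
from bench import r
def cam(n):
    f=r.grab_frame(n); h,w=f["frame"].shape[:2]
    fo=h/2/np.tan(np.radians(f["vertical_fov"])/2)
    f["K"]=np.array([[fo,0,f["cx"]],[0,fo,f["cy"]],[0,0,1.]])
    o=np.array(f["orientation"],float)
    f["R"]=o if o.shape==(3,3) else R.from_rotvec(o).as_matrix()
    return f
def cloud(f):
    h,w=f["z_map"].shape
    u,v=np.meshgrid(np.arange(w),np.arange(h))
    p=cv2.undistortPoints(np.stack([u,v],-1).reshape(-1,1,2).astype(np.float64),f["K"],np.array(f["distortion"],float)).reshape(h,w,2)
    z=f["z_map"][...,None]
    return np.concatenate([p*z,z],-1)@f["R"].T+np.array(f["xyz"])
E
python3 - <<'E'
from h import *
for n in("scene","top"):
    f=cam(n);cv2.imwrite(f"pics/{n}0.png",f["frame"]);print(n,f["xyz"],f["orientation"],f["vertical_fov"],f["distortion"])
    np.save(n+".npy",cloud(f))
print(r.get_obs())
E
```

```text
scene [1.07284758 1.0206744  1.23948798] [-0.63507939 -2.65733248  1.1562924 ] 56.58649793961209 [-0.03687482  0.          0.          0.          0.        ]
top [0.3801212  0.01045796 1.59158654] [-2.17642094  2.15350743 -0.12646878] 52.8518841785364 [-0.10658305  0.          0.          0.          0.        ]
{'clock': 0.1, 'joints': array([ 1.1168961 ,  0.47772224,  0.02234693,  1.55639151, -0.01150069,
        1.10932393, -0.08307735]), 'qvel': array([-0.00014234, -0.00297924,  0.00095637, -0.00299855,  0.00129998,
        0.00101976,  0.00097105]), 'tau': array([ 3.63999534e-03, -5.97761607e+01,  1.61357805e+00, -2.81953704e+01,
        1.28449628e-02,  5.10690981e-03,  1.02403408e-06]), 'tcp_pos': array([ 0.22859213, -0.63453518,  0.24140337]), 'orientation': array([-3.09310121e+00, -5.40252033e-01,  6.59144083e-04]), 'contact_force': array([ 0.15444674, -0.34018966,  0.64836573]), 'moment': array([ 0.02830915, -0.06040071, -0.01715025]), 'gripper_force': 0.0, 'grip_width': 0.08560795018322377}
```

View pics/scene0.png

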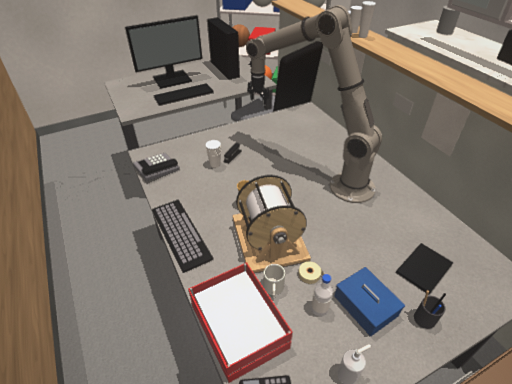

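View pics/top0.png

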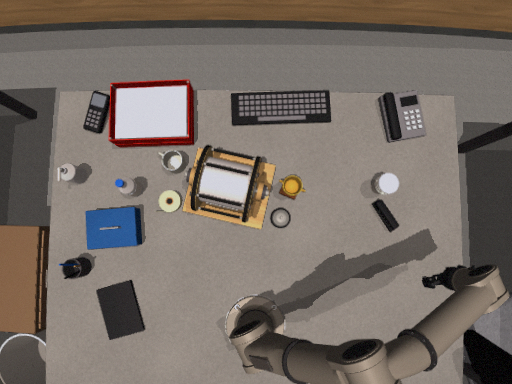

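The scene view shows the drum around (270,215) px. In the top view it is around (228,185) px, slightly yawed. The hatch isn't visible on top, the trophy is to its right (-y), and the mug and ticket roll are to its left.

Run:
```python
from h import *
C=np.load("top.npy"); S=np.load("scene.npy"); 
m=np.zeros(C.shape[:2],bool); m[140:235,180:275]=1
P=C[m]; print("max z",P[:,2].max())
hi=P[(P[:,2]>0.24)]
r_=cv2.minAreaRect((hi[:,:2]*1000).astype(np.float32)); print("drum hi",r_,len(hi))
b=P[(P[:,2]>.02)&(P[:,2]<.04)]
print("base",cv2.minAreaRect((b[:,:2]*1000).astype(np.float32)),np.round(cv2.boxPoints(cv2.minAreaRect((b[:,:2]*1000).astype(np.float32)))))
for n,(u,v) in dict(roll=(170,201),mug=(173,161),bell=(281,218),trophy=(291,186),bottle=(124,186),tin=(113,228),cups=(387,183),stapler=(386,215)).items():
    print(n,np.round(C[v,u],3))
f=cam("top");g=cv2.resize(f["frame"][135:240,165:320],None,fx=5,fy=5,interpolation=cv2.INTER_CUBIC);cv2.imwrite("pics/topc.png",g)
```

```text
max z 1.591586535743841
drum hi ((529.7428588867188, 103.23323059082031), (247.71340942382812, 250.22735595703125), 77.09088897705078) 2205
base ((566.6776123046875, 126.53115844726562), (450.0070495605469, 286.25250244140625), 77.6810302734375) [[ 379.  -63.]
 [ 659. -124.]
 [ 755.  316.]
 [ 475.  377.]]
roll [0.496 0.352 0.029]
mug [0.666 0.351 0.003]
bell [ 0.431 -0.098  0.058]
trophy [ 0.556 -0.135  0.083]
bottle [0.54  0.498 0.169]
tin [0.382 0.558 0.101]
cups [ 0.566 -0.502  0.133]
stapler [ 0.446 -0.523  0.054]
```

View pics/topc.png

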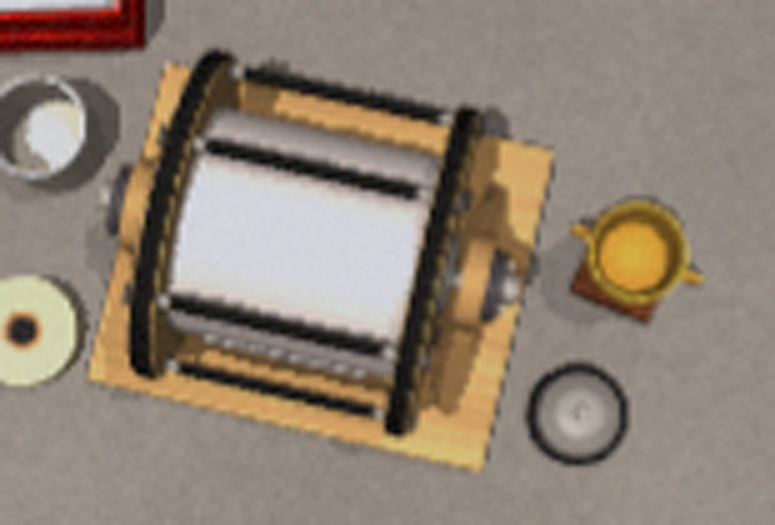

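The crop shows the two end discs (black bands), white barrel and four rods. No hatch is visible, so it is underneath. Next I'll get the exact axle pose and rod phase.

Run:
```python
from h import *
C=np.load("top.npy");S=np.load("scene.npy")
P=np.concatenate([C[135:240,165:280].reshape(-1,3),S[160:280,220:320].reshape(-1,3)])
P=P[(P[:,2]<.31)&(np.hypot(P[:,0]-.53,P[:,1]-.103)<.25)]
T=C[135:240,165:280].reshape(-1,3)
T=T[(T[:,2]>.24)&(T[:,2]<.31)]
rc=cv2.minAreaRect((T[:,:2]*1000).astype(np.float32));print(rc,T[:,2].max())
b=C[135:240,165:280].reshape(-1,3);b=b[(b[:,2]>.022)&(b[:,2]<.038)]
rb=cv2.minAreaRect((b[:,:2]*1000).astype(np.float32));print("base",rb)
# fit: disc tops
from scipy.optimize import least_squares
hi=T[T[:,2]>.2]
def loc(P,p):
    c,s=np.cos(p[2]),np.sin(p[2]); d=P[:,:2]-p[:2]
    return d[:,0]*c+d[:,1]*s, -d[:,0]*s+d[:,1]*c
p0=[rc[0][0]/1000,rc[0][1]/1000,np.radians(-12.5)]
A=C[135:240,165:280].reshape(-1,3);A=A[(A[:,2]>.2)&(A[:,2]<.31)]
def res(p):
    x,y=loc(A,p); return np.clip(np.hypot(x,A[:,2]-.17)-.084,-.05,.05)
for it in range(2):
  p=p0
  for k in range(5):
    x,y=loc(A,p); rr=np.hypot(x,A[:,2]-.17)
    m=(abs(y)<.08)&(abs(rr-.084)<.012)
    B=A[m]
    # barrel fit for lateral position & yaw
    q=least_squares(lambda q:np.hypot(loc(B,[q[0],p[1],q[1]])[0],B[:,2]-.17+q[2])-.084,[p[0],p[2],0],loss='soft_l1',f_scale=.003)
    p=[q.x[0],p[1],q.x[1]]
    x,y=loc(A,p);rr=np.hypot(x,A[:,2]-.17);d=(rr>.12)&(rr<.13)
    yl,yr=np.median(y[d&(y>0)]),np.median(y[d&(y<0)])
    off=(yl+yr)/2; p=[p[0]-off*np.sin(p[2]),p[1]+off*np.cos(p[2]),p[2]]
  print(p,q.x[2],yl-yr,m.sum(),np.std(q.fun))
for nm,Q in(("top",C),("scene",S)):
    Q=Q.reshape(-1,3);x,y=loc(Q,p);rr=np.hypot(x,Q[:,2]-.17);m=(abs(y)<.07)&(rr>.109)&(rr<.122)
    a=np.degrees(np.arctan2(x[m],Q[m,2]-.17));print(nm,np.histogram(a,bins=np.arange(-180,181,10))[0]); print([ (k,round(float(np.median(a[abs(a-k)<15])),1)) for k in range(-150,151,10) if (abs(a-k)<5).sum()>8])
np.save("pose.npy",p)
Q=C.reshape(-1,3)
for n,(lo,hi_,u,v,w) in dict(roll=(.02,.04,170,201,15),mug=(.085,.1,173,161,18),bell=(.015,.07,281,218,14),trophy=(.1,.14,291,186,18)).items():
    B=C[v-w:v+w,u-w:u+w].reshape(-1,3);B=B[(B[:,2]>lo)&(B[:,2]<hi_)]
    x,y=loc(B,p);print(n,np.round([B.min(0),B.max(0)],3),"local",x.min().round(3),x.max().round(3),y.min().round(3),y.max().round(3))
```

```text
((556.3533325195312, 112.75052642822266), (216.84486389160156, 203.82876586914062), 77.48922729492188) 0.3008053828294497
base ((569.8098754882812, 143.78094482421875), (520.9994506835938, 301.7562255859375), 80.30989074707031)
[np.float64(0.5552913826068125), np.float64(0.11214446823997688), np.float64(-0.21282782942478778)] 0.00015181603679491841 0.18651620921822631 1628 0.00246100704565901
[np.float64(0.5552913826068125), np.float64(0.11214446823997688), np.float64(-0.21282782942478778)] 0.00015181603679491841 0.18651620921822631 1628 0.00246100704565901
top [  0   0   0   0   0   0   0   1  87   0   0   0   0  18 115   0   0   0
   0  83  52   0   0   0   0  78  17   0   0   0   0   0   0   0   0   0]
[(-100, -97.2), (-40, -37.9), (20, 19.4), (80, 77.9)]
scene [ 0  0  0  0  0  0  0  0  0  0  0  0  0  5 63  0  0  0  0 59 17  0  0  0
  0 44  2  0  0  0  0  1  0  0  0  0]
[(-40, -38.3), (20, 18.5), (80, 77.4)]
roll [[0.454 0.292 0.021]
 [0.541 0.405 0.039]] local -0.16 -0.063 0.157 0.271
mug [[0.616 0.297 0.085]
 [0.694 0.381 0.1  ]] local 0.011 0.088 0.2 0.284
bell [[ 0.4   -0.133  0.015]
 [ 0.473 -0.064  0.058]] local -0.109 -0.035 -0.268 -0.196
trophy [[ 0.52  -0.185  0.1  ]
 [ 0.593 -0.086  0.136]] local 0.016 0.09 -0.294 -0.189
```

The axle is at (0.555, 0.112) with yaw -12.2°, and the barrel radius, disc spacing (187 mm) and rods (-98, -38, 19, 78°) all match the sizes given. The plan is to flick the rod at 19° towards -x with closed fingers, then brake on the -y rim.

Emit:
{"fn": "send_rows", "kwargs": {
  "deltas": [
    {"dx": 15, "dy": 15, "dz": 35, "rz": -6},
    {"dx": 35, "dy": 35, "dz": 65, "rz": -12},
    {"dx": 60, "dy": 60, "dz": 90, "rz": -18},
    {"dx": 83, "dy": 88, "dz": 105, "rz": -25},
    {"dx": 105, "dy": 118, "dz": 120, "rz": -32}
  ],
  "jaw": 0,
  "newtons": 20
}}

```text
$.deltas[0]: bad value
```

Emit:
{"fn": "send_rows", "kwargs": {
  "deltas": [
    {"dx": 25, "dy": 33},
    {"dx": 50, "dy": 65},
    {"dx": 75, "dy": 98},
    {"dx": 100, "dy": 130},
    {"dx": 120, "dy": 165}
  ]
}}

```text
$.deltas[0]: bad value
```

Emit:
{"fn": "send_rows", "kwargs": {
  "deltas": [
    {"dx": 12, "dy": 39},
    {"dx": 24, "dy": 78},
    {"dx": 36, "dy": 117},
    {"dx": 48, "dy": 156},
    {"dx": 60, "dy": 195}
  ]
}}

```text
$.deltas[0]: bad value
```

Emit:
{"fn": "send_rows", "kwargs": {
  "deltas": [
    {"dx": 12, "dy": 39},
    {"dx": 24, "dy": 78},
    {"dx": 36, "dy": 117},
    {"dx": 48, "dy": 156},
    {"dx": 60, "dy": 195}
  ]
}}

```text
$.deltas[0]: bad value
```

Every row seems to need all six fields.

Emit:
{"fn": "send_rows", "kwargs": {
  "deltas": [
    {"dx": 15, "dy": 15, "dz": 30, "rx": 0, "ry": 0, "rz": -6},
    {"dx": 35, "dy": 35, "dz": 60, "rx": 0, "ry": 0, "rz": -12},
    {"dx": 60, "dy": 60, "dz": 80, "rx": 0, "ry": 0, "rz": -18},
    {"dx": 83, "dy": 88, "dz": 100, "rx": 0, "ry": 0, "rz": -25},
    {"dx": 105, "dy": 118, "dz": 120, "rx": 0, "ry": 0, "rz": -32}
  ],
  "jaw": 0,
  "newtons": 20
}}

```text
clock: 0.57
tcp_pos: [0.3345, -0.5162, 0.3628]
orientation: [-3.123, 0.343, -0.0]
contact_force: [1.1, -0.4, -0.0]
grip_width: 0.0254
gripper_force: 0.0
```

Emit:
{"fn": "send_rows", "kwargs": {
  "deltas": [
    {"dx": 25, "dy": 33, "dz": 0, "rx": 0, "ry": 0, "rz": 0},
    {"dx": 50, "dy": 65, "dz": 0, "rx": 0, "ry": 0, "rz": 0},
    {"dx": 75, "dy": 98, "dz": 0, "rx": 0, "ry": 0, "rz": 0},
    {"dx": 100, "dy": 130, "dz": 0, "rx": 0, "ry": 0, "rz": 0},
    {"dx": 120, "dy": 165, "dz": 0, "rx": 0, "ry": 0, "rz": 0}
  ]
}}

```text
clock: 0.98
tcp_pos: [0.4548, -0.3506, 0.3618]
orientation: [3.124, -0.333, 0.0]
contact_force: [0.8, -0.7, -0.5]
grip_width: 0.0001
gripper_force: 0.0
```

Emit:
{"fn": "send_rows", "kwargs": {
  "deltas": [
    {"dx": 14, "dy": 38, "dz": 0, "rx": 0, "ry": 0, "rz": 0},
    {"dx": 28, "dy": 76, "dz": 0, "rx": 0, "ry": 0, "rz": 0},
    {"dx": 42, "dy": 114, "dz": 0, "rx": 0, "ry": 0, "rz": 0},
    {"dx": 56, "dy": 152, "dz": 0, "rx": 0, "ry": 0, "rz": 0},
    {"dx": 70, "dy": 190, "dz": 0, "rx": 0, "ry": 0, "rz": 0}
  ]
}}

```text
clock: 1.4
tcp_pos: [0.5236, -0.1605, 0.362]
orientation: [3.124, -0.334, -0.0]
contact_force: [1.1, -1.1, 0.6]
grip_width: 0.0002
gripper_force: 0.0
```

Emit:
{"fn": "send_rows", "kwargs": {
  "deltas": [
    {"dx": 14, "dy": 38, "dz": 0, "rx": 0, "ry": 0, "rz": 0},
    {"dx": 28, "dy": 76, "dz": 0, "rx": 0, "ry": 0, "rz": 0},
    {"dx": 42, "dy": 114, "dz": 0, "rx": 0, "ry": 0, "rz": 0},
    {"dx": 56, "dy": 152, "dz": 0, "rx": 0, "ry": 0, "rz": 0},
    {"dx": 70, "dy": 190, "dz": 0, "rx": 0, "ry": 0, "rz": 0}
  ]
}}

```text
clock: 1.82
tcp_pos: [0.5936, 0.0294, 0.3619]
orientation: [3.124, -0.334, -0.0]
contact_force: [2.0, -0.7, 0.0]
grip_width: 0.0003
gripper_force: 0.0
```

Emit:
{"fn": "send_rows", "kwargs": {
  "deltas": [
    {"dx": 9, "dy": 23, "dz": 0, "rx": 0, "ry": 0, "rz": 0},
    {"dx": 18, "dy": 46, "dz": 0, "rx": 0, "ry": 0, "rz": 0},
    {"dx": 25, "dy": 68, "dz": 0, "rx": 0, "ry": 0, "rz": 0},
    {"dx": 25, "dy": 68, "dz": 0, "rx": 0, "ry": 0, "rz": 0}
  ]
}}

```text
clock: 2.15
tcp_pos: [0.6184, 0.1018, 0.3612]
orientation: [-3.122, 0.322, 0.002]
contact_force: [0.1, 0.5, 0.9]
grip_width: 0.0002
gripper_force: 0.0
```

```bash
cat >> h.py <<'E'
p=np.load("pose.npy")
def local(P):
    c,s=np.cos(p[2]),np.sin(p[2]); d=P[...,:2]-p[:2]
    return np.stack([d[...,0]*c+d[...,1]*s,-d[...,0]*s+d[...,1]*c,P[...,2]-.17],-1)
def state(n="scene",verbose=True):
    t=r.get_obs()["clock"]; f=cam(n); L=local(cloud(f)); V=f["frame"].max(-1)
    rr=np.hypot(L[...,0],L[...,2]); a=np.degrees(np.arctan2(L[...,0],L[...,2]))
    rod=(abs(L[...,1])<.07)&(rr>.110)&(rr<.121)
    ph=np.angle(np.mean(np.exp(1j*np.radians(a[rod]*6))),deg=True)/6
    out=[]
    for k in range(-3,4):
        c=ph-30+60*k
        m=(abs(a-c)<14)&(abs(L[...,1])<.06)&(rr>.078)&(rr<.108)
        if m.sum()>15: out.append((round(c,1),int(np.median(V[m])),int(m.sum()),round(float(np.median(rr[m]))*1000)))
    print(n,"t",round(t,3),"rodphase",round(ph,1),rod.sum(),"sectors(angle,V,n,r)",out)
    return f
E
python3 - <<'E'
from h import *
o=r.get_obs();print(o["tcp_pos"],local(o["tcp_pos"]),o["joints"],o["contact_force"])
f=state();state("top")
cv2.imwrite("pics/s1.png",cv2.resize(f["frame"][120:290,180:350],None,fx=3.5,fy=3.5))
E
```

```text
[0.6184451  0.10184353 0.3612442 ] [0.06390463 0.00327111 0.1912442 ] [-0.0326119   0.33423383 -0.30451673  1.50574684  0.0982658   1.31713052
 -2.12217808] [0.10433679 0.54961384 0.88105395]
scene t 2.15 rodphase 19.3 173 sectors(angle,V,n,r) [(np.float64(-10.7), 238, 173, 86), (np.float64(49.3), 182, 134, 82)]
top t 2.2 rodphase 22.1 135 sectors(angle,V,n,r) [(np.float64(-67.9), 131, 46, 84), (np.float64(-7.9), 214, 85, 84)]
```

View pics/s1.png

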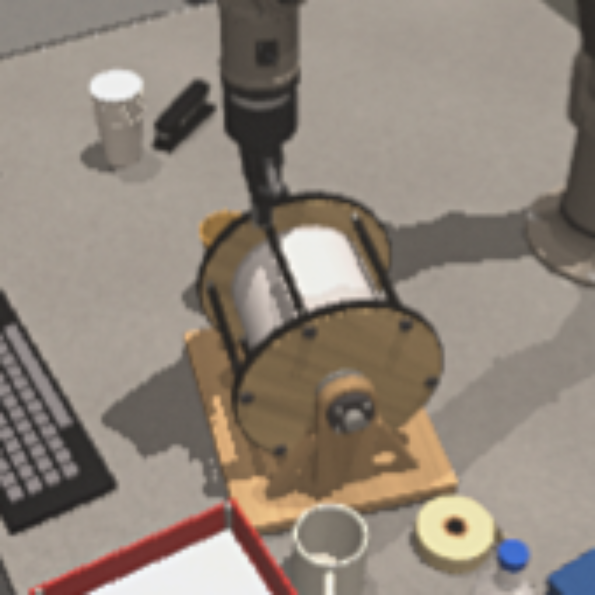

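The fingertip is above and just on the +x side of the 19° rod, at crop (268,215), and the drum is unchanged. Now I'll descend.

Emit:
{"fn": "send_rows", "kwargs": {
  "deltas": [
    {"dx": 1, "dy": -1, "dz": -25, "rx": 0, "ry": 0, "rz": 0},
    {"dx": 2, "dy": -2, "dz": -55, "rx": 0, "ry": 0, "rz": 0},
    {"dx": 2, "dy": -3, "dz": -75, "rx": 0, "ry": 0, "rz": 0},
    {"dx": 2, "dy": -3, "dz": -88, "rx": 0, "ry": 0, "rz": 0},
    {"dx": 2, "dy": -3, "dz": -88, "rx": 0, "ry": 0, "rz": 0}
  ]
}}

```text
clock: 2.67
tcp_pos: [0.6186, 0.0898, 0.2705]
orientation: [3.12, -0.337, -0.009]
contact_force: [-1.1, 0.3, 0.3]
grip_width: -0.0
gripper_force: 0.0
```

Run:
```python
from h import *
o=r.get_obs();print(local(o["tcp_pos"]),o["contact_force"]); state()
print("local x unit",np.cos(p[2]),np.sin(p[2]))
```

```text
[ 0.0665805  -0.00844807  0.10054572] [-1.1170466   0.33434072  0.34458821]
scene t 2.667 rodphase 19.7 154 sectors(angle,V,n,r) [(np.float64(-10.3), 236, 174, 86), (np.float64(49.7), 160, 110, 82)]
local x unit 0.9774375160033113 -0.21122476727239317
```

Emit:
{"fn": "send_rows", "kwargs": {
  "deltas": [
    {"dx": -10, "dy": 2, "dz": 0, "rx": 0, "ry": 0, "rz": 0},
    {"dx": -23, "dy": 5, "dz": 0, "rx": 0, "ry": 0, "rz": 0},
    {"dx": -45, "dy": 10, "dz": 0, "rx": 0, "ry": 0, "rz": 0},
    {"dx": -72, "dy": 16, "dz": 1, "rx": 0, "ry": 0, "rz": 0},
    {"dx": -102, "dy": 22, "dz": 3, "rx": 0, "ry": 0, "rz": 0}
  ]
}}

```text
clock: 3.13
tcp_pos: [0.5181, 0.1145, 0.2785]
orientation: [-3.123, 0.335, -0.005]
contact_force: [-0.3, -0.2, 0.7]
grip_width: -0.0
gripper_force: 0.0
```

Emit:
{"fn": "send_rows", "kwargs": {
  "deltas": [
    {"dx": -16, "dy": 3, "dz": 30, "rx": 0, "ry": 0, "rz": 0},
    {"dx": -20, "dy": 4, "dz": 65, "rx": 0, "ry": 0, "rz": 0},
    {"dx": -20, "dy": 4, "dz": 85, "rx": 0, "ry": 0, "rz": 0}
  ]
}}

```text
clock: 3.38
tcp_pos: [0.4974, 0.1196, 0.3673]
orientation: [-3.122, 0.331, -0.009]
contact_force: [0.7, 0.6, 1.3]
grip_width: -0.0
gripper_force: 0.0
```

Run:
```python
from h import *
o=r.get_obs();print(local(o["tcp_pos"]),o["contact_force"])
for i in range(4): state()
```

```text
[-0.0581144  -0.00493773  0.1972721 ] [0.70643633 0.63060127 1.32030614]
scene t 3.383 rodphase -22.5 189 sectors(angle,V,n,r) [(np.float64(7.5), 160, 191, 85), (np.float64(67.5), 126, 85, 81)]
scene t 3.433 rodphase 26.9 188 sectors(angle,V,n,r) [(np.float64(-63.1), 178, 19, 88), (np.float64(-3.1), 158, 190, 86), (np.float64(56.9), 141, 115, 81)]
scene t 3.483 rodphase 15.8 180 sectors(angle,V,n,r) [(np.float64(-14.2), 154, 168, 86), (np.float64(45.8), 150, 142, 82)]
scene t 3.533 rodphase 5.1 183 sectors(angle,V,n,r) [(np.float64(-24.9), 153, 136, 87), (np.float64(35.1), 154, 169, 83), (np.float64(95.1), 51, 18, 84)]
```

Emit:
{"fn": "send_rows", "kwargs": {
  "deltas": [
    {"dx": 12, "dy": -33, "dz": 0, "rx": 0, "ry": 0, "rz": 0},
    {"dx": 25, "dy": -66, "dz": 0, "rx": 0, "ry": 0, "rz": 0},
    {"dx": 38, "dy": -100, "dz": -10, "rx": 0, "ry": 0, "rz": 0},
    {"dx": 38, "dy": -100, "dz": -30, "rx": 0, "ry": 0, "rz": 0},
    {"dx": 38, "dy": -100, "dz": -42, "rx": 0, "ry": 0, "rz": 0}
  ]
}}

```text
clock: 4.0
tcp_pos: [0.5359, 0.0152, 0.3175]
orientation: [3.122, -0.342, -0.004]
contact_force: [-1.1, 0.8, -1.3]
grip_width: 0.0001
gripper_force: 0.0
```

Run:
```python
from h import *
o=r.get_obs();print(local(o["tcp_pos"]),o["contact_force"])
for i in range(8): f=state()
cv2.imwrite("pics/s2.png",cv2.resize(f["frame"][120:290,180:350],None,fx=3.5,fy=3.5))
```

```text
[ 0.00153362 -0.09884215  0.14745746] [-1.09584608  0.78841845 -1.34211003]
scene t 4.0 rodphase 26.5 195 sectors(angle,V,n,r) [(np.float64(-63.5), 168, 16, 88), (np.float64(-3.5), 102, 197, 89), (np.float64(56.5), 151, 118, 81)]
scene t 4.05 rodphase 15.8 185 sectors(angle,V,n,r) [(np.float64(-14.2), 100, 169, 90), (np.float64(45.8), 206, 144, 82)]
scene t 4.1 rodphase 5.6 185 sectors(angle,V,n,r) [(np.float64(-24.4), 99, 144, 90), (np.float64(35.6), 223, 167, 83)]
scene t 4.15 rodphase -4.9 182 sectors(angle,V,n,r) [(np.float64(-34.9), 95, 117, 91), (np.float64(25.1), 234, 183, 83)]
scene t 4.2 rodphase -15.2 194 sectors(angle,V,n,r) [(np.float64(-45.2), 87, 71, 91), (np.float64(14.8), 237, 195, 84), (np.float64(74.8), 121, 53, 80)]
scene t 4.25 rodphase -25.4 188 sectors(angle,V,n,r) [(np.float64(-55.4), 44, 16, 101), (np.float64(4.6), 236, 193, 85), (np.float64(64.6), 132, 94, 81)]
scene t 4.3 rodphase 23.6 167 sectors(angle,V,n,r) [(np.float64(-66.4), 61, 19, 92), (np.float64(-6.4), 227, 178, 86), (np.float64(53.6), 168, 123, 82)]
scene t 4.35 rodphase 13.6 176 sectors(angle,V,n,r) [(np.float64(-16.4), 227, 159, 86), (np.float64(43.6), 210, 152, 82)]
```

View pics/s2.png

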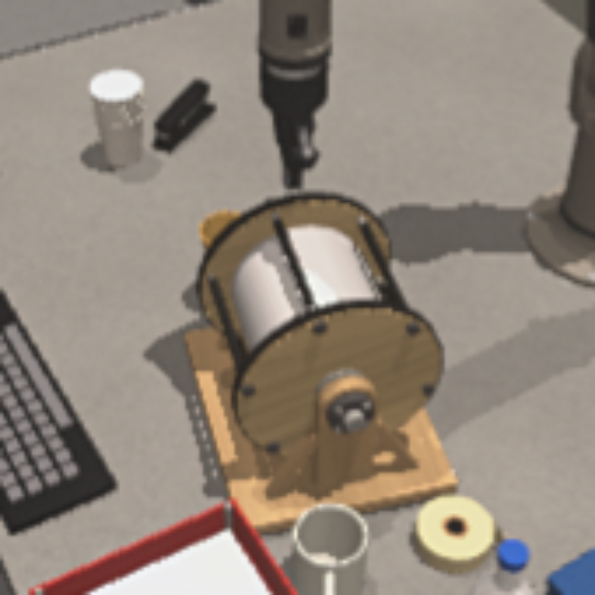

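The hand is over the -y rim (crop (292,185)) without touching. The hatch passed the top at t=3.98, turning at about -3.6 rad/s. I'll let it run two more passes.

Emit:
{"fn": "send_rows", "kwargs": {
  "deltas": [
    {"dx": 0, "dy": 3, "dz": -1, "rx": 0, "ry": 0, "rz": 0},
    {"dx": 0, "dy": 3, "dz": -2, "rx": 0, "ry": 0, "rz": 0},
    {"dx": 0, "dy": 3, "dz": -3, "rx": 0, "ry": 0, "rz": 0},
    {"dx": 0, "dy": 3, "dz": -4, "rx": 0, "ry": 0, "rz": 0},
    {"dx": 0, "dy": 3, "dz": -4, "rx": 0, "ry": 0, "rz": 0}
  ]
}}

```text
clock: 4.82
tcp_pos: [0.5364, 0.0215, 0.3158]
orientation: [3.124, -0.333, -0.001]
contact_force: [-0.3, -0.5, -0.5]
grip_width: 0.0003
gripper_force: 0.0
```

Emit:
{"fn": "send_rows", "kwargs": {
  "deltas": [
    {"dx": 0, "dy": 0, "dz": 0, "rx": 0, "ry": 0, "rz": 0},
    {"dx": 0, "dy": 0, "dz": 0, "rx": 0, "ry": 0, "rz": 0},
    {"dx": 0, "dy": 0, "dz": 0, "rx": 0, "ry": 0, "rz": 0},
    {"dx": 0, "dy": 0, "dz": 0, "rx": 0, "ry": 0, "rz": 0},
    {"dx": 0, "dy": 0, "dz": 0, "rx": 0, "ry": 0, "rz": 0}
  ]
}}

```text
clock: 5.23
tcp_pos: [0.5365, 0.0215, 0.3161]
orientation: [-3.124, 0.334, -0.0]
contact_force: [-0.2, 0.0, -0.2]
grip_width: 0.0001
gripper_force: 0.0
```

Emit:
{"fn": "send_rows", "kwargs": {
  "deltas": [
    {"dx": 0, "dy": 0, "dz": 0, "rx": 0, "ry": 0, "rz": 0},
    {"dx": 0, "dy": 0, "dz": 0, "rx": 0, "ry": 0, "rz": 0},
    {"dx": 0, "dy": 0, "dz": 0, "rx": 0, "ry": 0, "rz": 0},
    {"dx": 0, "dy": 0, "dz": 0, "rx": 0, "ry": 0, "rz": 0},
    {"dx": 0, "dy": 0, "dz": 0, "rx": 0, "ry": 0, "rz": 0}
  ]
}}

```text
clock: 5.65
tcp_pos: [0.5365, 0.0215, 0.316]
orientation: [3.124, -0.334, -0.0]
contact_force: [-0.4, 0.5, 0.8]
grip_width: -0.0002
gripper_force: 0.0
```

Emit:
{"fn": "send_rows", "kwargs": {
  "deltas": [
    {"dx": 0, "dy": 0, "dz": 0, "rx": 0, "ry": 0, "rz": 0},
    {"dx": 0, "dy": 0, "dz": 0, "rx": 0, "ry": 0, "rz": 0},
    {"dx": 0, "dy": 0, "dz": 0, "rx": 0, "ry": 0, "rz": 0},
    {"dx": 0, "dy": 0, "dz": 0, "rx": 0, "ry": 0, "rz": 0},
    {"dx": 0, "dy": 0, "dz": 0, "rx": 0, "ry": 0, "rz": 0}
  ]
}}

```text
clock: 6.07
tcp_pos: [0.5365, 0.0215, 0.316]
orientation: [3.124, -0.334, 0.0]
contact_force: [0.2, 0.6, 0.1]
grip_width: 0.0001
gripper_force: 0.0
```

Emit:
{"fn": "send_rows", "kwargs": {
  "deltas": [
    {"dx": 0, "dy": 0, "dz": 0, "rx": 0, "ry": 0, "rz": 0},
    {"dx": 0, "dy": 0, "dz": 0, "rx": 0, "ry": 0, "rz": 0},
    {"dx": 0, "dy": 0, "dz": 0, "rx": 0, "ry": 0, "rz": 0},
    {"dx": 0, "dy": 0, "dz": 0, "rx": 0, "ry": 0, "rz": 0},
    {"dx": 0, "dy": 0, "dz": 0, "rx": 0, "ry": 0, "rz": 0}
  ]
}}

```text
clock: 6.48
tcp_pos: [0.5365, 0.0216, 0.316]
orientation: [3.124, -0.333, 0.0]
contact_force: [0.1, 0.4, 0.0]
grip_width: 0.0002
gripper_force: 0.0
```

Emit:
{"fn": "send_rows", "kwargs": {
  "deltas": [
    {"dx": 0, "dy": 0, "dz": 0, "rx": 0, "ry": 0, "rz": 0},
    {"dx": 0, "dy": 0, "dz": 0, "rx": 0, "ry": 0, "rz": 0},
    {"dx": 0, "dy": 0, "dz": 0, "rx": 0, "ry": 0, "rz": 0},
    {"dx": 0, "dy": 0, "dz": 0, "rx": 0, "ry": 0, "rz": 0},
    {"dx": 0, "dy": 0, "dz": 0, "rx": 0, "ry": 0, "rz": 0}
  ]
}}

```text
clock: 6.9
tcp_pos: [0.5365, 0.0216, 0.316]
orientation: [3.124, -0.333, 0.0]
contact_force: [-0.5, 0.1, 0.4]
grip_width: -0.0002
gripper_force: 0.0
```

Emit:
{"fn": "send_rows", "kwargs": {
  "deltas": [
    {"dx": 0, "dy": 0, "dz": 0, "rx": 0, "ry": 0, "rz": 0},
    {"dx": 0, "dy": 0, "dz": 0, "rx": 0, "ry": 0, "rz": 0},
    {"dx": 0, "dy": 0, "dz": 0, "rx": 0, "ry": 0, "rz": 0},
    {"dx": 0, "dy": 0, "dz": 0, "rx": 0, "ry": 0, "rz": 0},
    {"dx": 0, "dy": 0, "dz": 0, "rx": 0, "ry": 0, "rz": 0}
  ]
}}

```text
clock: 7.32
tcp_pos: [0.5365, 0.0215, 0.316]
orientation: [3.124, -0.334, 0.0]
contact_force: [0.3, -0.2, -0.2]
grip_width: 0.0001
gripper_force: 0.0
```

Emit:
{"fn": "send_rows", "kwargs": {
  "deltas": [
    {"dx": 0, "dy": 0, "dz": 0, "rx": 0, "ry": 0, "rz": 0},
    {"dx": 0, "dy": 0, "dz": 0, "rx": 0, "ry": 0, "rz": 0},
    {"dx": 0, "dy": 0, "dz": 0, "rx": 0, "ry": 0, "rz": 0}
  ]
}}

```text
clock: 7.57
tcp_pos: [0.5365, 0.0215, 0.316]
orientation: [3.124, -0.334, 0.0]
contact_force: [-1.0, -1.1, -0.0]
grip_width: 0.0001
gripper_force: 0.0
```

Run:
```python
from h import *
o=r.get_obs();print(local(o["tcp_pos"]),o["tcp_pos"],o["contact_force"])
for i in range(3): f=state()
```

```text
[ 0.00079071 -0.09253073  0.14604921] [0.53651947 0.02153444 0.31604921] [-1.01167585 -1.08192253 -0.04911276]
scene t 7.567 rodphase -6.0 186 sectors(angle,V,n,r) [(np.float64(-36.0), 214, 100, 87), (np.float64(24.0), 103, 196, 87)]
scene t 7.617 rodphase -15.0 199 sectors(angle,V,n,r) [(np.float64(-45.0), 198, 48, 88), (np.float64(15.0), 107, 206, 88), (np.float64(75.0), 119, 51, 80)]
scene t 7.667 rodphase -23.8 193 sectors(angle,V,n,r) [(np.float64(6.2), 108, 201, 88), (np.float64(66.2), 129, 83, 81)]
```

Emit:
{"fn": "send_rows", "kwargs": {
  "deltas": [
    {"dx": 0, "dy": 0, "dz": -3, "rx": 0, "ry": 0, "rz": 0},
    {"dx": 0, "dy": 0, "dz": -6, "rx": 0, "ry": 0, "rz": 0},
    {"dx": 0, "dy": 0, "dz": -8, "rx": 0, "ry": 0, "rz": 0}
  ]
}}

```text
clock: 7.97
tcp_pos: [0.5363, 0.0215, 0.3075]
orientation: [3.124, -0.334, -0.001]
contact_force: [0.6, -0.5, -0.7]
grip_width: -0.0001
gripper_force: 0.0
```

```bash
cat > s.py <<'E'
from h import *
import sys
for i in range(int(sys.argv[1])): state()
o=r.get_obs();print(np.round(o["tcp_pos"],4),np.round(o["contact_force"],1))
E
python3 s.py 2
```

```text
scene t 7.967 rodphase -16.9 197 sectors(angle,V,n,r) [(np.float64(-46.9), 85, 63, 91), (np.float64(13.1), 236, 195, 84), (np.float64(73.1), 130, 62, 80)]
scene t 8.017 rodphase -25.7 186 sectors(angle,V,n,r) [(np.float64(-55.7), 43, 17, 102), (np.float64(4.3), 233, 188, 85), (np.float64(64.3), 133, 96, 81)]
[0.5362 0.0215 0.3074] [ 0.2 -0.7  0.4]
```

Emit:
{"fn": "send_rows", "kwargs": {
  "deltas": [
    {"dx": 0, "dy": 0, "dz": -1, "rx": 0, "ry": 0, "rz": 0}
  ]
}}

```text
clock: 8.15
tcp_pos: [0.5365, 0.0216, 0.307]
orientation: [3.124, -0.333, -0.0]
contact_force: [0.3, 0.7, 0.1]
grip_width: -0.0
gripper_force: 0.0
```

```bash
python3 s.py 2
```

```text
scene t 8.15 rodphase 10.6 180 sectors(angle,V,n,r) [(np.float64(-19.4), 226, 156, 87), (np.float64(40.6), 216, 160, 82)]
scene t 8.2 rodphase 2.3 184 sectors(angle,V,n,r) [(np.float64(-27.7), 223, 125, 87), (np.float64(32.3), 226, 169, 83)]
[0.5365 0.0215 0.3069] [-0.   0.4  0.5]
```

Emit:
{"fn": "send_rows", "kwargs": {
  "deltas": [
    {"dx": 0, "dy": 0, "dz": -1, "rx": 0, "ry": 0, "rz": 0}
  ]
}}

```text
clock: 8.33
tcp_pos: [0.5367, 0.0216, 0.3062]
orientation: [-3.124, 0.333, -0.001]
contact_force: [-1.1, 0.2, 0.4]
grip_width: -0.0001
gripper_force: 0.0
```

```bash
python3 s.py 3
```

```text
scene t 8.333 rodphase -20.8 198 sectors(angle,V,n,r) [(np.float64(-50.8), 162, 18, 88), (np.float64(9.2), 236, 194, 85), (np.float64(69.2), 134, 81, 81)]
scene t 8.383 rodphase -26.5 190 sectors(angle,V,n,r) [(np.float64(3.5), 233, 189, 85), (np.float64(63.5), 132, 101, 81)]
scene t 8.433 rodphase -28.1 192 sectors(angle,V,n,r) [(np.float64(1.9), 232, 191, 85), (np.float64(61.9), 134, 103, 81)]
[0.5365 0.0216 0.3061] [-0.3 -0.2  0.4]
```

Emit:
{"fn": "send_rows", "kwargs": {
  "deltas": [
    {"dx": 0, "dy": 0, "dz": 4, "rx": 0, "ry": 0, "rz": 0}
  ]
}}

```text
clock: 8.57
tcp_pos: [0.5361, 0.0214, 0.3095]
orientation: [3.124, -0.333, -0.002]
contact_force: [-0.6, 0.0, -0.2]
grip_width: -0.0001
gripper_force: 0.0
```

```bash
python3 s.py 3
```

```text
scene t 8.567 rodphase 28.4 181 sectors(angle,V,n,r) [(np.float64(-61.6), 158, 16, 88), (np.float64(-1.6), 229, 190, 86), (np.float64(58.4), 144, 110, 81)]
scene t 8.617 rodphase 27.0 180 sectors(angle,V,n,r) [(np.float64(-63.0), 157, 16, 88), (np.float64(-3.0), 228, 186, 86), (np.float64(57.0), 146, 117, 81)]
scene t 8.667 rodphase 26.0 187 sectors(angle,V,n,r) [(np.float64(-64.0), 173, 18, 88), (np.float64(-4.0), 228, 184, 86), (np.float64(56.0), 153, 121, 82)]
[0.5368 0.0215 0.3105] [-0.1  0.1  0.1]
```

It was nearly stopped (0.4 rad/s), so it can't reach the top again. I'll stop it at a good rod phase and redo the full spin, now that the brake contact height (TCP z ≈ 0.3063) is known.

Emit:
{"fn": "send_rows", "kwargs": {
  "deltas": [
    {"dx": 0, "dy": 0, "dz": -4.5, "rx": 0, "ry": 0, "rz": 0},
    {"dx": 0, "dy": 0, "dz": -4.5, "rx": 0, "ry": 0, "rz": 0},
    {"dx": 0, "dy": 0, "dz": -4.5, "rx": 0, "ry": 0, "rz": 0}
  ]
}}

```text
clock: 8.97
tcp_pos: [0.5371, 0.0216, 0.3061]
orientation: [-3.124, 0.334, -0.003]
contact_force: [-0.5, 0.3, 5.1]
grip_width: 0.0002
gripper_force: 2.4
```

```bash
python3 s.py 2
```

```text
scene t 8.967 rodphase 22.8 168 sectors(angle,V,n,r) [(np.float64(-7.2), 228, 177, 86), (np.float64(52.8), 174, 125, 82)]
scene t 9.017 rodphase 22.7 179 sectors(angle,V,n,r) [(np.float64(-7.3), 228, 180, 86), (np.float64(52.7), 174, 124, 82)]
[0.537  0.0216 0.3061] [-0.5  0.1  4.8]
```

Emit:
{"fn": "send_rows", "kwargs": {
  "deltas": [
    {"dx": 0, "dy": 0, "dz": 20, "rx": 0, "ry": 0, "rz": 0},
    {"dx": 0, "dy": 0, "dz": 55, "rx": 0, "ry": 0, "rz": 0},
    {"dx": 20, "dy": 20, "dz": 55, "rx": 0, "ry": 0, "rz": 0},
    {"dx": 50, "dy": 45, "dz": 55, "rx": 0, "ry": 0, "rz": 0},
    {"dx": 82, "dy": 72, "dz": 55, "rx": 0, "ry": 0, "rz": 0}
  ]
}}

```text
clock: 9.48
tcp_pos: [0.619, 0.0929, 0.3612]
orientation: [3.123, -0.338, 0.002]
contact_force: [1.6, -0.4, -0.3]
grip_width: 0.0003
gripper_force: 0.0
```

```bash
python3 s.py 2;python3 -c "
from h import *
print(local(r.get_obs()['tcp_pos']))"
```

```text
scene t 9.483 rodphase 20.2 168 sectors(angle,V,n,r) [(np.float64(-9.8), 238, 176, 86), (np.float64(50.2), 177, 133, 82)]
scene t 9.533 rodphase 20.2 168 sectors(angle,V,n,r) [(np.float64(-9.8), 238, 175, 86), (np.float64(50.2), 180, 135, 82)]
[0.6204 0.0989 0.358 ] [ 0.1  0.1 -0.4]
[0.06647233 0.00078441 0.18802722]
```

Emit:
{"fn": "send_rows", "kwargs": {
  "deltas": [
    {"dx": 2, "dy": -1, "dz": -25, "rx": 0, "ry": 0, "rz": 0},
    {"dx": 3, "dy": -1, "dz": -55, "rx": 0, "ry": 0, "rz": 0},
    {"dx": 3, "dy": -1, "dz": -75, "rx": 0, "ry": 0, "rz": 0},
    {"dx": 3, "dy": -1, "dz": -88, "rx": 0, "ry": 0, "rz": 0},
    {"dx": 3, "dy": -1, "dz": -88, "rx": 0, "ry": 0, "rz": 0}
  ]
}}

```text
clock: 10.0
tcp_pos: [0.619, 0.0916, 0.2682]
orientation: [3.121, -0.333, -0.011]
contact_force: [-1.1, -0.5, -0.3]
grip_width: 0.0004
gripper_force: 0.0
```

Emit:
{"fn": "send_rows", "kwargs": {
  "deltas": [
    {"dx": -10, "dy": 2, "dz": 0, "rx": 0, "ry": 0, "rz": 0},
    {"dx": -23, "dy": 5, "dz": 0, "rx": 0, "ry": 0, "rz": 0},
    {"dx": -45, "dy": 10, "dz": 0, "rx": 0, "ry": 0, "rz": 0},
    {"dx": -72, "dy": 16, "dz": 1, "rx": 0, "ry": 0, "rz": 0},
    {"dx": -102, "dy": 22, "dz": 3, "rx": 0, "ry": 0, "rz": 0}
  ]
}}

```text
clock: 10.42
tcp_pos: [0.5188, 0.1147, 0.2768]
orientation: [-3.123, 0.334, -0.004]
contact_force: [0.4, 1.4, -0.3]
grip_width: 0.0003
gripper_force: 0.0
```

Emit:
{"fn": "send_rows", "kwargs": {
  "deltas": [
    {"dx": -16, "dy": 3, "dz": 30, "rx": 0, "ry": 0, "rz": 0},
    {"dx": -20, "dy": 4, "dz": 65, "rx": 0, "ry": 0, "rz": 0},
    {"dx": -20, "dy": 4, "dz": 85, "rx": 0, "ry": 0, "rz": 0}
  ]
}}

```text
clock: 10.67
tcp_pos: [0.4982, 0.1198, 0.3656]
orientation: [-3.123, 0.33, -0.008]
contact_force: [1.8, 1.2, 1.1]
grip_width: 0.0002
gripper_force: 0.0
```

Emit:
{"fn": "send_rows", "kwargs": {
  "deltas": [
    {"dx": 12, "dy": -32, "dz": 0, "rx": 0, "ry": 0, "rz": 0},
    {"dx": 25, "dy": -65, "dz": 0, "rx": 0, "ry": 0, "rz": 0},
    {"dx": 38, "dy": -98, "dz": -10, "rx": 0, "ry": 0, "rz": 0},
    {"dx": 38, "dy": -98, "dz": -30, "rx": 0, "ry": 0, "rz": 0},
    {"dx": 38, "dy": -98, "dz": -47, "rx": 0, "ry": 0, "rz": 0}
  ]
}}

```text
clock: 11.08
tcp_pos: [0.538, 0.0179, 0.3147]
orientation: [3.123, -0.341, 0.006]
contact_force: [-2.0, 0.6, -0.4]
grip_width: -0.0002
gripper_force: 0.0
```

```bash
python3 s.py 3;python3 -c "
from h import *
print(local(r.get_obs()['tcp_pos']))"
```

```text
scene t 11.083 rodphase 2.8 183 sectors(angle,V,n,r) [(np.float64(-27.2), 222, 130, 87), (np.float64(32.8), 101, 194, 87)]
scene t 11.133 rodphase -8.1 196 sectors(angle,V,n,r) [(np.float64(-38.1), 211, 91, 88), (np.float64(21.9), 103, 198, 87)]
scene t 11.183 rodphase -19.3 198 sectors(angle,V,n,r) [(np.float64(-49.3), 176, 25, 88), (np.float64(10.7), 106, 209, 88), (np.float64(70.7), 137, 73, 81)]
[0.5365 0.0206 0.3139] [ 0.2 -0.3  0.7]
[ 0.00099979 -0.09339818  0.14394509]
```

Hatch pass 1 is at t≈11.23, at 3.85 rad/s. This time I'll let it run freely for a while, so the brake acts on a slower drum.

Emit:
{"fn": "send_rows", "kwargs": {
  "deltas": [
    {"dx": 0, "dy": 0, "dz": 0, "rx": 0, "ry": 0, "rz": 0},
    {"dx": 0, "dy": 0, "dz": 0, "rx": 0, "ry": 0, "rz": 0},
    {"dx": 0, "dy": 0, "dz": 0, "rx": 0, "ry": 0, "rz": 0},
    {"dx": 0, "dy": 0, "dz": 0, "rx": 0, "ry": 0, "rz": 0},
    {"dx": 0, "dy": 0, "dz": 0, "rx": 0, "ry": 0, "rz": 0}
  ]
}}

```text
clock: 11.65
tcp_pos: [0.5375, 0.0206, 0.3141]
orientation: [-3.124, 0.333, -0.002]
contact_force: [0.2, -0.6, 0.6]
grip_width: -0.0002
gripper_force: 0.0
```

Emit:
{"fn": "send_rows", "kwargs": {
  "deltas": [
    {"dx": 0, "dy": 0, "dz": 0, "rx": 0, "ry": 0, "rz": 0},
    {"dx": 0, "dy": 0, "dz": 0, "rx": 0, "ry": 0, "rz": 0},
    {"dx": 0, "dy": 0, "dz": 0, "rx": 0, "ry": 0, "rz": 0},
    {"dx": 0, "dy": 0, "dz": 0, "rx": 0, "ry": 0, "rz": 0},
    {"dx": 0, "dy": 0, "dz": 0, "rx": 0, "ry": 0, "rz": 0}
  ]
}}

```text
clock: 12.07
tcp_pos: [0.5373, 0.0204, 0.3135]
orientation: [3.124, -0.334, -0.0]
contact_force: [0.6, -0.5, -0.0]
grip_width: -0.0
gripper_force: 0.0
```

Emit:
{"fn": "send_rows", "kwargs": {
  "deltas": [
    {"dx": 0, "dy": 0, "dz": 0, "rx": 0, "ry": 0, "rz": 0},
    {"dx": 0, "dy": 0, "dz": 0, "rx": 0, "ry": 0, "rz": 0},
    {"dx": 0, "dy": 0, "dz": 0, "rx": 0, "ry": 0, "rz": 0},
    {"dx": 0, "dy": 0, "dz": 0, "rx": 0, "ry": 0, "rz": 0},
    {"dx": 0, "dy": 0, "dz": 0, "rx": 0, "ry": 0, "rz": 0}
  ]
}}

```text
clock: 12.48
tcp_pos: [0.5373, 0.0204, 0.3135]
orientation: [3.124, -0.333, -0.0]
contact_force: [-0.4, 0.1, 0.4]
grip_width: -0.0001
gripper_force: 0.0
```

Emit:
{"fn": "send_rows", "kwargs": {
  "deltas": [
    {"dx": 0, "dy": 0, "dz": 0, "rx": 0, "ry": 0, "rz": 0},
    {"dx": 0, "dy": 0, "dz": 0, "rx": 0, "ry": 0, "rz": 0},
    {"dx": 0, "dy": 0, "dz": 0, "rx": 0, "ry": 0, "rz": 0},
    {"dx": 0, "dy": 0, "dz": 0, "rx": 0, "ry": 0, "rz": 0},
    {"dx": 0, "dy": 0, "dz": 0, "rx": 0, "ry": 0, "rz": 0}
  ]
}}

```text
clock: 12.9
tcp_pos: [0.5373, 0.0204, 0.3136]
orientation: [3.124, -0.333, 0.0]
contact_force: [0.8, 0.4, -0.2]
grip_width: 0.0004
gripper_force: 0.0
```

Emit:
{"fn": "send_rows", "kwargs": {
  "deltas": [
    {"dx": 0, "dy": 0, "dz": 0, "rx": 0, "ry": 0, "rz": 0},
    {"dx": 0, "dy": 0, "dz": 0, "rx": 0, "ry": 0, "rz": 0},
    {"dx": 0, "dy": 0, "dz": 0, "rx": 0, "ry": 0, "rz": 0},
    {"dx": 0, "dy": 0, "dz": 0, "rx": 0, "ry": 0, "rz": 0},
    {"dx": 0, "dy": 0, "dz": 0, "rx": 0, "ry": 0, "rz": 0}
  ]
}}

```text
clock: 13.32
tcp_pos: [0.5373, 0.0204, 0.3135]
orientation: [3.124, -0.333, 0.0]
contact_force: [-0.6, -0.2, 0.1]
grip_width: 0.0003
gripper_force: 0.0
```

Emit:
{"fn": "send_rows", "kwargs": {
  "deltas": [
    {"dx": 0, "dy": 0, "dz": 0, "rx": 0, "ry": 0, "rz": 0},
    {"dx": 0, "dy": 0, "dz": 0, "rx": 0, "ry": 0, "rz": 0},
    {"dx": 0, "dy": 0, "dz": 0, "rx": 0, "ry": 0, "rz": 0},
    {"dx": 0, "dy": 0, "dz": 0, "rx": 0, "ry": 0, "rz": 0},
    {"dx": 0, "dy": 0, "dz": 0, "rx": 0, "ry": 0, "rz": 0}
  ]
}}

```text
clock: 13.73
tcp_pos: [0.5374, 0.0204, 0.3135]
orientation: [3.124, -0.333, 0.0]
contact_force: [-0.6, 0.1, 0.0]
grip_width: 0.0001
gripper_force: 0.0
```

Emit:
{"fn": "send_rows", "kwargs": {
  "deltas": [
    {"dx": 0, "dy": 0, "dz": 0, "rx": 0, "ry": 0, "rz": 0},
    {"dx": 0, "dy": 0, "dz": 0, "rx": 0, "ry": 0, "rz": 0},
    {"dx": 0, "dy": 0, "dz": 0, "rx": 0, "ry": 0, "rz": 0},
    {"dx": 0, "dy": 0, "dz": 0, "rx": 0, "ry": 0, "rz": 0},
    {"dx": 0, "dy": 0, "dz": 0, "rx": 0, "ry": 0, "rz": 0}
  ]
}}

```text
clock: 14.15
tcp_pos: [0.5374, 0.0204, 0.3135]
orientation: [-3.124, 0.334, -0.0]
contact_force: [-1.1, 0.6, 0.1]
grip_width: -0.0
gripper_force: 0.0
```

Emit:
{"fn": "send_rows", "kwargs": {
  "deltas": [
    {"dx": 0, "dy": 0, "dz": 0, "rx": 0, "ry": 0, "rz": 0},
    {"dx": 0, "dy": 0, "dz": 0, "rx": 0, "ry": 0, "rz": 0},
    {"dx": 0, "dy": 0, "dz": 0, "rx": 0, "ry": 0, "rz": 0},
    {"dx": 0, "dy": 0, "dz": 0, "rx": 0, "ry": 0, "rz": 0},
    {"dx": 0, "dy": 0, "dz": 0, "rx": 0, "ry": 0, "rz": 0}
  ]
}}

```text
clock: 14.57
tcp_pos: [0.5374, 0.0204, 0.3135]
orientation: [3.124, -0.334, 0.0]
contact_force: [-0.6, 0.3, 0.6]
grip_width: -0.0003
gripper_force: 0.0
```

Emit:
{"fn": "send_rows", "kwargs": {
  "deltas": [
    {"dx": 0, "dy": 0, "dz": 0, "rx": 0, "ry": 0, "rz": 0},
    {"dx": 0, "dy": 0, "dz": 0, "rx": 0, "ry": 0, "rz": 0},
    {"dx": 0, "dy": 0, "dz": 0, "rx": 0, "ry": 0, "rz": 0},
    {"dx": 0, "dy": 0, "dz": 0, "rx": 0, "ry": 0, "rz": 0},
    {"dx": 0, "dy": 0, "dz": 0, "rx": 0, "ry": 0, "rz": 0}
  ]
}}

```text
clock: 14.98
tcp_pos: [0.5374, 0.0204, 0.3135]
orientation: [3.124, -0.333, 0.0]
contact_force: [0.3, -0.6, -0.3]
grip_width: -0.0
gripper_force: 0.0
```

Emit:
{"fn": "send_rows", "kwargs": {
  "deltas": [
    {"dx": 0, "dy": 0, "dz": 0, "rx": 0, "ry": 0, "rz": 0},
    {"dx": 0, "dy": 0, "dz": 0, "rx": 0, "ry": 0, "rz": 0},
    {"dx": 0, "dy": 0, "dz": 0, "rx": 0, "ry": 0, "rz": 0},
    {"dx": 0, "dy": 0, "dz": 0, "rx": 0, "ry": 0, "rz": 0},
    {"dx": 0, "dy": 0, "dz": 0, "rx": 0, "ry": 0, "rz": 0}
  ]
}}

```text
clock: 15.4
tcp_pos: [0.5373, 0.0204, 0.3135]
orientation: [3.124, -0.334, 0.0]
contact_force: [0.3, 0.5, 0.1]
grip_width: -0.0002
gripper_force: 0.0
```

Emit:
{"fn": "send_rows", "kwargs": {
  "deltas": [
    {"dx": 0, "dy": 0, "dz": 0, "rx": 0, "ry": 0, "rz": 0},
    {"dx": 0, "dy": 0, "dz": 0, "rx": 0, "ry": 0, "rz": 0},
    {"dx": 0, "dy": 0, "dz": 0, "rx": 0, "ry": 0, "rz": 0},
    {"dx": 0, "dy": 0, "dz": 0, "rx": 0, "ry": 0, "rz": 0},
    {"dx": 0, "dy": 0, "dz": 0, "rx": 0, "ry": 0, "rz": 0}
  ]
}}

```text
clock: 15.82
tcp_pos: [0.5374, 0.0204, 0.3135]
orientation: [3.124, -0.333, 0.0]
contact_force: [0.2, 0.9, -0.6]
grip_width: -0.0001
gripper_force: 0.0
```

Emit:
{"fn": "send_rows", "kwargs": {
  "deltas": [
    {"dx": 0, "dy": 0, "dz": 0, "rx": 0, "ry": 0, "rz": 0},
    {"dx": 0, "dy": 0, "dz": 0, "rx": 0, "ry": 0, "rz": 0},
    {"dx": 0, "dy": 0, "dz": 0, "rx": 0, "ry": 0, "rz": 0},
    {"dx": 0, "dy": 0, "dz": 0, "rx": 0, "ry": 0, "rz": 0},
    {"dx": 0, "dy": 0, "dz": 0, "rx": 0, "ry": 0, "rz": 0}
  ]
}}

```text
clock: 16.23
tcp_pos: [0.5374, 0.0204, 0.3135]
orientation: [3.124, -0.333, 0.0]
contact_force: [0.2, 0.2, -0.4]
grip_width: 0.0001
gripper_force: 0.0
```

Emit:
{"fn": "send_rows", "kwargs": {
  "deltas": [
    {"dx": 0, "dy": 0, "dz": 0, "rx": 0, "ry": 0, "rz": 0},
    {"dx": 0, "dy": 0, "dz": 0, "rx": 0, "ry": 0, "rz": 0},
    {"dx": 0, "dy": 0, "dz": 0, "rx": 0, "ry": 0, "rz": 0},
    {"dx": 0, "dy": 0, "dz": 0, "rx": 0, "ry": 0, "rz": 0},
    {"dx": 0, "dy": 0, "dz": 0, "rx": 0, "ry": 0, "rz": 0}
  ]
}}

```text
clock: 16.65
tcp_pos: [0.5373, 0.0204, 0.3135]
orientation: [3.124, -0.333, -0.0]
contact_force: [0.0, -0.7, 0.4]
grip_width: 0.0002
gripper_force: 0.0
```

Emit:
{"fn": "send_rows", "kwargs": {
  "deltas": [
    {"dx": 0, "dy": 0, "dz": 0, "rx": 0, "ry": 0, "rz": 0},
    {"dx": 0, "dy": 0, "dz": 0, "rx": 0, "ry": 0, "rz": 0},
    {"dx": 0, "dy": 0, "dz": 0, "rx": 0, "ry": 0, "rz": 0},
    {"dx": 0, "dy": 0, "dz": 0, "rx": 0, "ry": 0, "rz": 0},
    {"dx": 0, "dy": 0, "dz": 0, "rx": 0, "ry": 0, "rz": 0}
  ]
}}

```text
clock: 17.07
tcp_pos: [0.5373, 0.0204, 0.3135]
orientation: [3.124, -0.333, 0.0]
contact_force: [-0.0, -0.8, -0.4]
grip_width: -0.0
gripper_force: 0.0
```

Emit:
{"fn": "send_rows", "kwargs": {
  "deltas": [
    {"dx": 0, "dy": 0, "dz": 0, "rx": 0, "ry": 0, "rz": 0},
    {"dx": 0, "dy": 0, "dz": 0, "rx": 0, "ry": 0, "rz": 0},
    {"dx": 0, "dy": 0, "dz": 0, "rx": 0, "ry": 0, "rz": 0},
    {"dx": 0, "dy": 0, "dz": 0, "rx": 0, "ry": 0, "rz": 0},
    {"dx": 0, "dy": 0, "dz": 0, "rx": 0, "ry": 0, "rz": 0}
  ]
}}

```text
clock: 17.48
tcp_pos: [0.5374, 0.0204, 0.3135]
orientation: [-3.124, 0.334, -0.0]
contact_force: [0.9, 0.1, -0.6]
grip_width: 0.0002
gripper_force: 0.0
```

Emit:
{"fn": "send_rows", "kwargs": {
  "deltas": [
    {"dx": 0, "dy": 0, "dz": 0, "rx": 0, "ry": 0, "rz": 0},
    {"dx": 0, "dy": 0, "dz": 0, "rx": 0, "ry": 0, "rz": 0},
    {"dx": 0, "dy": 0, "dz": 0, "rx": 0, "ry": 0, "rz": 0},
    {"dx": 0, "dy": 0, "dz": 0, "rx": 0, "ry": 0, "rz": 0},
    {"dx": 0, "dy": 0, "dz": 0, "rx": 0, "ry": 0, "rz": 0}
  ]
}}

```text
clock: 17.9
tcp_pos: [0.5373, 0.0204, 0.3135]
orientation: [3.124, -0.333, 0.0]
contact_force: [0.2, -0.0, 0.5]
grip_width: -0.0002
gripper_force: 0.0
```

Emit:
{"fn": "send_rows", "kwargs": {
  "deltas": [
    {"dx": 0, "dy": 0, "dz": 0, "rx": 0, "ry": 0, "rz": 0},
    {"dx": 0, "dy": 0, "dz": 0, "rx": 0, "ry": 0, "rz": 0},
    {"dx": 0, "dy": 0, "dz": 0, "rx": 0, "ry": 0, "rz": 0},
    {"dx": 0, "dy": 0, "dz": 0, "rx": 0, "ry": 0, "rz": 0},
    {"dx": 0, "dy": 0, "dz": 0, "rx": 0, "ry": 0, "rz": 0}
  ]
}}

```text
clock: 18.32
tcp_pos: [0.5374, 0.0204, 0.3135]
orientation: [-3.124, 0.334, -0.0]
contact_force: [-1.2, -0.2, -0.3]
grip_width: 0.0001
gripper_force: 0.0
```

Emit:
{"fn": "send_rows", "kwargs": {
  "deltas": [
    {"dx": 0, "dy": 0, "dz": 0, "rx": 0, "ry": 0, "rz": 0},
    {"dx": 0, "dy": 0, "dz": 0, "rx": 0, "ry": 0, "rz": 0},
    {"dx": 0, "dy": 0, "dz": 0, "rx": 0, "ry": 0, "rz": 0},
    {"dx": 0, "dy": 0, "dz": 0, "rx": 0, "ry": 0, "rz": 0},
    {"dx": 0, "dy": 0, "dz": 0, "rx": 0, "ry": 0, "rz": 0}
  ]
}}

```text
clock: 18.73
tcp_pos: [0.5373, 0.0204, 0.3135]
orientation: [-3.124, 0.334, -0.0]
contact_force: [-0.1, -0.8, 1.0]
grip_width: 0.0001
gripper_force: 0.0
```

```bash
python3 s.py 4
```

```text
scene t 18.733 rodphase 7.8 172 sectors(angle,V,n,r) [(np.float64(-22.2), 223, 144, 87), (np.float64(37.8), 98, 175, 87)]
scene t 18.783 rodphase -0.0 187 sectors(angle,V,n,r) [(np.float64(-30.0), 220, 124, 87), (np.float64(30.0), 102, 193, 87)]
scene t 18.833 rodphase -7.6 189 sectors(angle,V,n,r) [(np.float64(-37.6), 211, 95, 87), (np.float64(22.4), 104, 199, 87)]
scene t 18.883 rodphase -15.5 191 sectors(angle,V,n,r) [(np.float64(-45.5), 195, 46, 88), (np.float64(14.5), 105, 205, 88), (np.float64(74.5), 121, 56, 80)]
[0.5373 0.0204 0.3135] [-0.4  0.1  0.7]
```

Emit:
{"fn": "send_rows", "kwargs": {
  "deltas": [
    {"dx": 0, "dy": 0, "dz": -2, "rx": 0, "ry": 0, "rz": 0},
    {"dx": 0, "dy": 0, "dz": -4, "rx": 0, "ry": 0, "rz": 0},
    {"dx": 0, "dy": 0, "dz": -5, "rx": 0, "ry": 0, "rz": 0},
    {"dx": 0, "dy": 0, "dz": -5, "rx": 0, "ry": 0, "rz": 0},
    {"dx": 0, "dy": 0, "dz": -5, "rx": 0, "ry": 0, "rz": 0}
  ]
}}

```text
clock: 19.35
tcp_pos: [0.5373, 0.0204, 0.3084]
orientation: [3.124, -0.334, -0.001]
contact_force: [-1.1, 0.1, -0.6]
grip_width: -0.0003
gripper_force: 0.0
```

Emit:
{"fn": "send_rows", "kwargs": {
  "deltas": [
    {"dx": 0, "dy": 0, "dz": 0, "rx": 0, "ry": 0, "rz": 0},
    {"dx": 0, "dy": 0, "dz": 0, "rx": 0, "ry": 0, "rz": 0},
    {"dx": 0, "dy": 0, "dz": 0, "rx": 0, "ry": 0, "rz": 0},
    {"dx": 0, "dy": 0, "dz": 0, "rx": 0, "ry": 0, "rz": 0},
    {"dx": 0, "dy": 0, "dz": 0, "rx": 0, "ry": 0, "rz": 0}
  ]
}}

```text
clock: 19.77
tcp_pos: [0.5374, 0.0204, 0.3086]
orientation: [-3.124, 0.333, -0.0]
contact_force: [-0.3, 0.3, -0.3]
grip_width: 0.0
gripper_force: 0.0
```

Emit:
{"fn": "send_rows", "kwargs": {
  "deltas": [
    {"dx": 0, "dy": 0, "dz": 0, "rx": 0, "ry": 0, "rz": 0},
    {"dx": 0, "dy": 0, "dz": 0, "rx": 0, "ry": 0, "rz": 0},
    {"dx": 0, "dy": 0, "dz": 0, "rx": 0, "ry": 0, "rz": 0},
    {"dx": 0, "dy": 0, "dz": 0, "rx": 0, "ry": 0, "rz": 0},
    {"dx": 0, "dy": 0, "dz": 0, "rx": 0, "ry": 0, "rz": 0}
  ]
}}

```text
clock: 20.18
tcp_pos: [0.5373, 0.0204, 0.3085]
orientation: [3.124, -0.333, 0.0]
contact_force: [0.3, 0.1, 0.9]
grip_width: 0.0
gripper_force: 0.0
```

Emit:
{"fn": "send_rows", "kwargs": {
  "deltas": [
    {"dx": 0, "dy": 0, "dz": 0, "rx": 0, "ry": 0, "rz": 0},
    {"dx": 0, "dy": 0, "dz": 0, "rx": 0, "ry": 0, "rz": 0},
    {"dx": 0, "dy": 0, "dz": 0, "rx": 0, "ry": 0, "rz": 0},
    {"dx": 0, "dy": 0, "dz": 0, "rx": 0, "ry": 0, "rz": 0},
    {"dx": 0, "dy": 0, "dz": 0, "rx": 0, "ry": 0, "rz": 0}
  ]
}}

```text
clock: 20.6
tcp_pos: [0.5373, 0.0204, 0.3085]
orientation: [3.124, -0.333, 0.0]
contact_force: [-0.5, -0.1, -0.3]
grip_width: 0.0
gripper_force: 0.0
```

Emit:
{"fn": "send_rows", "kwargs": {
  "deltas": [
    {"dx": 0, "dy": 0, "dz": 0, "rx": 0, "ry": 0, "rz": 0},
    {"dx": 0, "dy": 0, "dz": 0, "rx": 0, "ry": 0, "rz": 0},
    {"dx": 0, "dy": 0, "dz": 0, "rx": 0, "ry": 0, "rz": 0},
    {"dx": 0, "dy": 0, "dz": 0, "rx": 0, "ry": 0, "rz": 0},
    {"dx": 0, "dy": 0, "dz": 0, "rx": 0, "ry": 0, "rz": 0}
  ]
}}

```text
clock: 21.02
tcp_pos: [0.5373, 0.0204, 0.3085]
orientation: [3.124, -0.333, -0.0]
contact_force: [-0.5, 0.4, -0.9]
grip_width: -0.0001
gripper_force: 0.0
```

Emit:
{"fn": "send_rows", "kwargs": {
  "deltas": [
    {"dx": 0, "dy": 0, "dz": 0, "rx": 0, "ry": 0, "rz": 0},
    {"dx": 0, "dy": 0, "dz": 0, "rx": 0, "ry": 0, "rz": 0},
    {"dx": 0, "dy": 0, "dz": 0, "rx": 0, "ry": 0, "rz": 0},
    {"dx": 0, "dy": 0, "dz": 0, "rx": 0, "ry": 0, "rz": 0},
    {"dx": 0, "dy": 0, "dz": 0, "rx": 0, "ry": 0, "rz": 0}
  ]
}}

```text
clock: 21.43
tcp_pos: [0.5374, 0.0204, 0.3086]
orientation: [3.124, -0.334, 0.0]
contact_force: [-0.0, -0.8, 0.3]
grip_width: 0.0001
gripper_force: 0.0
```

Emit:
{"fn": "send_rows", "kwargs": {
  "deltas": [
    {"dx": 0, "dy": 0, "dz": 0, "rx": 0, "ry": 0, "rz": 0},
    {"dx": 0, "dy": 0, "dz": 0, "rx": 0, "ry": 0, "rz": 0},
    {"dx": 0, "dy": 0, "dz": 0, "rx": 0, "ry": 0, "rz": 0},
    {"dx": 0, "dy": 0, "dz": 0, "rx": 0, "ry": 0, "rz": 0},
    {"dx": 0, "dy": 0, "dz": 0, "rx": 0, "ry": 0, "rz": 0}
  ]
}}

```text
clock: 21.85
tcp_pos: [0.5373, 0.0204, 0.3085]
orientation: [3.124, -0.333, -0.0]
contact_force: [0.6, 0.2, 0.4]
grip_width: -0.0003
gripper_force: 0.0
```

Emit:
{"fn": "send_rows", "kwargs": {
  "deltas": [
    {"dx": 0, "dy": 0, "dz": 0, "rx": 0, "ry": 0, "rz": 0},
    {"dx": 0, "dy": 0, "dz": 0, "rx": 0, "ry": 0, "rz": 0},
    {"dx": 0, "dy": 0, "dz": 0, "rx": 0, "ry": 0, "rz": 0},
    {"dx": 0, "dy": 0, "dz": 0, "rx": 0, "ry": 0, "rz": 0},
    {"dx": 0, "dy": 0, "dz": 0, "rx": 0, "ry": 0, "rz": 0}
  ]
}}

```text
clock: 22.27
tcp_pos: [0.5374, 0.0204, 0.3085]
orientation: [-3.124, 0.334, -0.0]
contact_force: [-0.2, -0.9, -0.0]
grip_width: -0.0
gripper_force: 0.0
```

Emit:
{"fn": "send_rows", "kwargs": {
  "deltas": [
    {"dx": 0, "dy": 0, "dz": 0, "rx": 0, "ry": 0, "rz": 0},
    {"dx": 0, "dy": 0, "dz": 0, "rx": 0, "ry": 0, "rz": 0},
    {"dx": 0, "dy": 0, "dz": 0, "rx": 0, "ry": 0, "rz": 0},
    {"dx": 0, "dy": 0, "dz": 0, "rx": 0, "ry": 0, "rz": 0},
    {"dx": 0, "dy": 0, "dz": 0, "rx": 0, "ry": 0, "rz": 0}
  ]
}}

```text
clock: 22.68
tcp_pos: [0.5374, 0.0204, 0.3085]
orientation: [3.124, -0.333, 0.0]
contact_force: [0.0, 0.5, -0.0]
grip_width: -0.0002
gripper_force: 0.0
```

Emit:
{"fn": "send_rows", "kwargs": {
  "deltas": [
    {"dx": 0, "dy": 0, "dz": 0, "rx": 0, "ry": 0, "rz": 0},
    {"dx": 0, "dy": 0, "dz": 0, "rx": 0, "ry": 0, "rz": 0},
    {"dx": 0, "dy": 0, "dz": 0, "rx": 0, "ry": 0, "rz": 0},
    {"dx": 0, "dy": 0, "dz": 0, "rx": 0, "ry": 0, "rz": 0},
    {"dx": 0, "dy": 0, "dz": 0, "rx": 0, "ry": 0, "rz": 0}
  ]
}}

```text
clock: 23.1
tcp_pos: [0.5374, 0.0204, 0.3085]
orientation: [3.124, -0.334, 0.0]
contact_force: [0.0, 0.8, -0.7]
grip_width: 0.0
gripper_force: 0.0
```

Emit:
{"fn": "send_rows", "kwargs": {
  "deltas": [
    {"dx": 0, "dy": 0, "dz": 0, "rx": 0, "ry": 0, "rz": 0},
    {"dx": 0, "dy": 0, "dz": 0, "rx": 0, "ry": 0, "rz": 0},
    {"dx": 0, "dy": 0, "dz": 0, "rx": 0, "ry": 0, "rz": 0},
    {"dx": 0, "dy": 0, "dz": 0, "rx": 0, "ry": 0, "rz": 0},
    {"dx": 0, "dy": 0, "dz": 0, "rx": 0, "ry": 0, "rz": 0}
  ]
}}

```text
clock: 23.52
tcp_pos: [0.5374, 0.0204, 0.3085]
orientation: [3.124, -0.334, -0.0]
contact_force: [0.6, 0.7, 1.2]
grip_width: 0.0003
gripper_force: 0.0
```

Emit:
{"fn": "send_rows", "kwargs": {
  "deltas": [
    {"dx": 0, "dy": 0, "dz": 0, "rx": 0, "ry": 0, "rz": 0},
    {"dx": 0, "dy": 0, "dz": 0, "rx": 0, "ry": 0, "rz": 0},
    {"dx": 0, "dy": 0, "dz": 0, "rx": 0, "ry": 0, "rz": 0},
    {"dx": 0, "dy": 0, "dz": 0, "rx": 0, "ry": 0, "rz": 0},
    {"dx": 0, "dy": 0, "dz": 0, "rx": 0, "ry": 0, "rz": 0}
  ]
}}

```text
clock: 23.93
tcp_pos: [0.5374, 0.0204, 0.3086]
orientation: [3.124, -0.333, 0.0]
contact_force: [0.2, -0.6, -0.1]
grip_width: 0.0
gripper_force: 0.0
```

Emit:
{"fn": "send_rows", "kwargs": {
  "deltas": [
    {"dx": 0, "dy": 0, "dz": 0, "rx": 0, "ry": 0, "rz": 0},
    {"dx": 0, "dy": 0, "dz": 0, "rx": 0, "ry": 0, "rz": 0},
    {"dx": 0, "dy": 0, "dz": 0, "rx": 0, "ry": 0, "rz": 0},
    {"dx": 0, "dy": 0, "dz": 0, "rx": 0, "ry": 0, "rz": 0},
    {"dx": 0, "dy": 0, "dz": 0, "rx": 0, "ry": 0, "rz": 0}
  ]
}}

```text
clock: 24.35
tcp_pos: [0.5374, 0.0204, 0.3085]
orientation: [3.124, -0.334, 0.0]
contact_force: [-0.6, 0.2, 0.7]
grip_width: 0.0002
gripper_force: 0.0
```

Emit:
{"fn": "send_rows", "kwargs": {
  "deltas": [
    {"dx": 0, "dy": 0, "dz": 0, "rx": 0, "ry": 0, "rz": 0},
    {"dx": 0, "dy": 0, "dz": 0, "rx": 0, "ry": 0, "rz": 0},
    {"dx": 0, "dy": 0, "dz": 0, "rx": 0, "ry": 0, "rz": 0},
    {"dx": 0, "dy": 0, "dz": 0, "rx": 0, "ry": 0, "rz": 0},
    {"dx": 0, "dy": 0, "dz": 0, "rx": 0, "ry": 0, "rz": 0}
  ]
}}

```text
clock: 24.77
tcp_pos: [0.5374, 0.0204, 0.3085]
orientation: [3.124, -0.333, 0.0]
contact_force: [-0.3, -0.5, 0.6]
grip_width: 0.0003
gripper_force: 0.0
```

Emit:
{"fn": "send_rows", "kwargs": {
  "deltas": [
    {"dx": 0, "dy": 0, "dz": 0, "rx": 0, "ry": 0, "rz": 0},
    {"dx": 0, "dy": 0, "dz": 0, "rx": 0, "ry": 0, "rz": 0},
    {"dx": 0, "dy": 0, "dz": 0, "rx": 0, "ry": 0, "rz": 0},
    {"dx": 0, "dy": 0, "dz": 0, "rx": 0, "ry": 0, "rz": 0},
    {"dx": 0, "dy": 0, "dz": 0, "rx": 0, "ry": 0, "rz": 0}
  ]
}}

```text
clock: 25.18
tcp_pos: [0.5374, 0.0204, 0.3085]
orientation: [3.124, -0.334, -0.0]
contact_force: [-0.6, 0.3, 0.7]
grip_width: -0.0002
gripper_force: 0.0
```

Emit:
{"fn": "send_rows", "kwargs": {
  "deltas": [
    {"dx": 0, "dy": 0, "dz": 0, "rx": 0, "ry": 0, "rz": 0},
    {"dx": 0, "dy": 0, "dz": 0, "rx": 0, "ry": 0, "rz": 0},
    {"dx": 0, "dy": 0, "dz": 0, "rx": 0, "ry": 0, "rz": 0},
    {"dx": 0, "dy": 0, "dz": 0, "rx": 0, "ry": 0, "rz": 0},
    {"dx": 0, "dy": 0, "dz": 0, "rx": 0, "ry": 0, "rz": 0}
  ]
}}

```text
clock: 25.6
tcp_pos: [0.5374, 0.0204, 0.3085]
orientation: [3.124, -0.334, 0.0]
contact_force: [0.3, 0.6, 0.2]
grip_width: -0.0002
gripper_force: 0.0
```

Emit:
{"fn": "send_rows", "kwargs": {
  "deltas": [
    {"dx": 0, "dy": 0, "dz": 0, "rx": 0, "ry": 0, "rz": 0},
    {"dx": 0, "dy": 0, "dz": 0, "rx": 0, "ry": 0, "rz": 0},
    {"dx": 0, "dy": 0, "dz": 0, "rx": 0, "ry": 0, "rz": 0},
    {"dx": 0, "dy": 0, "dz": 0, "rx": 0, "ry": 0, "rz": 0},
    {"dx": 0, "dy": 0, "dz": 0, "rx": 0, "ry": 0, "rz": 0}
  ]
}}

```text
clock: 26.02
tcp_pos: [0.5373, 0.0204, 0.3085]
orientation: [3.124, -0.334, 0.0]
contact_force: [-0.5, -0.8, -0.2]
grip_width: -0.0002
gripper_force: 0.0
```

Emit:
{"fn": "send_rows", "kwargs": {
  "deltas": [
    {"dx": 0, "dy": 0, "dz": 0, "rx": 0, "ry": 0, "rz": 0},
    {"dx": 0, "dy": 0, "dz": 0, "rx": 0, "ry": 0, "rz": 0},
    {"dx": 0, "dy": 0, "dz": 0, "rx": 0, "ry": 0, "rz": 0},
    {"dx": 0, "dy": 0, "dz": 0, "rx": 0, "ry": 0, "rz": 0},
    {"dx": 0, "dy": 0, "dz": 0, "rx": 0, "ry": 0, "rz": 0}
  ]
}}

```text
clock: 26.43
tcp_pos: [0.5373, 0.0204, 0.3085]
orientation: [3.124, -0.333, -0.0]
contact_force: [-0.2, 1.2, -0.1]
grip_width: -0.0002
gripper_force: 0.0
```

```bash
python3 s.py 5
```

```text
scene t 26.433 rodphase -20.0 198 sectors(angle,V,n,r) [(np.float64(-50.0), 166, 20, 88), (np.float64(10.0), 236, 200, 85), (np.float64(70.0), 138, 78, 81)]
scene t 26.483 rodphase -25.0 193 sectors(angle,V,n,r) [(np.float64(5.0), 236, 194, 85), (np.float64(65.0), 130, 94, 81)]
scene t 26.533 rodphase 29.9 191 sectors(angle,V,n,r) [(np.float64(-0.1), 229, 188, 85), (np.float64(59.9), 139, 105, 81)]
scene t 26.583 rodphase 24.8 189 sectors(angle,V,n,r) [(np.float64(-5.2), 227, 175, 86), (np.float64(54.8), 162, 114, 82)]
scene t 26.633 rodphase 19.5 169 sectors(angle,V,n,r) [(np.float64(-10.5), 225, 174, 86), (np.float64(49.5), 189, 137, 82)]
[0.5374 0.0204 0.3085] [-1.  -0.2  0.6]
```

Emit:
{"fn": "send_rows", "kwargs": {
  "deltas": [
    {"dx": 0, "dy": 0, "dz": 0, "rx": 0, "ry": 0, "rz": 0},
    {"dx": 0, "dy": 0, "dz": 0, "rx": 0, "ry": 0, "rz": 0},
    {"dx": 0, "dy": 0, "dz": 0, "rx": 0, "ry": 0, "rz": 0},
    {"dx": 0, "dy": 0, "dz": 0, "rx": 0, "ry": 0, "rz": 0},
    {"dx": 0, "dy": 0, "dz": 0, "rx": 0, "ry": 0, "rz": 0}
  ]
}}

```text
clock: 27.1
tcp_pos: [0.5374, 0.0204, 0.3085]
orientation: [3.124, -0.334, 0.0]
contact_force: [-0.1, 0.3, 0.2]
grip_width: 0.0001
gripper_force: 0.0
```

Emit:
{"fn": "send_rows", "kwargs": {
  "deltas": [
    {"dx": 0, "dy": 0, "dz": 0, "rx": 0, "ry": 0, "rz": 0},
    {"dx": 0, "dy": 0, "dz": 0, "rx": 0, "ry": 0, "rz": 0},
    {"dx": 0, "dy": 0, "dz": 0, "rx": 0, "ry": 0, "rz": 0},
    {"dx": 0, "dy": 0, "dz": 0, "rx": 0, "ry": 0, "rz": 0},
    {"dx": 0, "dy": 0, "dz": 0, "rx": 0, "ry": 0, "rz": 0}
  ]
}}

```text
clock: 27.52
tcp_pos: [0.5374, 0.0204, 0.3085]
orientation: [3.124, -0.334, 0.0]
contact_force: [-0.0, -0.0, 0.2]
grip_width: -0.0
gripper_force: 0.0
```

Emit:
{"fn": "send_rows", "kwargs": {
  "deltas": [
    {"dx": 0, "dy": 0, "dz": 0, "rx": 0, "ry": 0, "rz": 0},
    {"dx": 0, "dy": 0, "dz": 0, "rx": 0, "ry": 0, "rz": 0},
    {"dx": 0, "dy": 0, "dz": 0, "rx": 0, "ry": 0, "rz": 0},
    {"dx": 0, "dy": 0, "dz": 0, "rx": 0, "ry": 0, "rz": 0},
    {"dx": 0, "dy": 0, "dz": 0, "rx": 0, "ry": 0, "rz": 0}
  ]
}}

```text
clock: 27.93
tcp_pos: [0.5373, 0.0204, 0.3085]
orientation: [3.124, -0.334, -0.0]
contact_force: [-0.1, -0.3, 0.1]
grip_width: -0.0
gripper_force: 0.0
```

```bash
python3 s.py 2
```

```text
scene t 27.933 rodphase 14.1 190 sectors(angle,V,n,r) [(np.float64(-15.9), 100, 165, 90), (np.float64(44.1), 210, 153, 82)]
scene t 27.983 rodphase 9.3 183 sectors(angle,V,n,r) [(np.float64(-20.7), 100, 162, 90), (np.float64(39.3), 217, 160, 83)]
[0.5374 0.0204 0.3085] [0.7 1.  1.1]
```

Emit:
{"fn": "send_rows", "kwargs": {
  "deltas": [
    {"dx": 0, "dy": 0, "dz": 0, "rx": 0, "ry": 0, "rz": 0},
    {"dx": 0, "dy": 0, "dz": 0, "rx": 0, "ry": 0, "rz": 0},
    {"dx": 0, "dy": 0, "dz": 0, "rx": 0, "ry": 0, "rz": 0},
    {"dx": 0, "dy": 0, "dz": 0, "rx": 0, "ry": 0, "rz": 0},
    {"dx": 0, "dy": 0, "dz": 0, "rx": 0, "ry": 0, "rz": 0}
  ]
}}

```text
clock: 28.45
tcp_pos: [0.5373, 0.0204, 0.3085]
orientation: [3.124, -0.334, -0.0]
contact_force: [-0.3, -0.1, 0.6]
grip_width: -0.0002
gripper_force: 0.0
```

Emit:
{"fn": "send_rows", "kwargs": {
  "deltas": [
    {"dx": 0, "dy": 0, "dz": 0, "rx": 0, "ry": 0, "rz": 0},
    {"dx": 0, "dy": 0, "dz": 0, "rx": 0, "ry": 0, "rz": 0},
    {"dx": 0, "dy": 0, "dz": 0, "rx": 0, "ry": 0, "rz": 0},
    {"dx": 0, "dy": 0, "dz": 0, "rx": 0, "ry": 0, "rz": 0},
    {"dx": 0, "dy": 0, "dz": 0, "rx": 0, "ry": 0, "rz": 0}
  ]
}}

```text
clock: 28.87
tcp_pos: [0.5373, 0.0204, 0.3085]
orientation: [3.124, -0.334, 0.0]
contact_force: [-0.6, 0.3, -0.4]
grip_width: -0.0001
gripper_force: 0.0
```

Emit:
{"fn": "send_rows", "kwargs": {
  "deltas": [
    {"dx": 0, "dy": 0, "dz": 0, "rx": 0, "ry": 0, "rz": 0},
    {"dx": 0, "dy": 0, "dz": 0, "rx": 0, "ry": 0, "rz": 0},
    {"dx": 0, "dy": 0, "dz": 0, "rx": 0, "ry": 0, "rz": 0},
    {"dx": 0, "dy": 0, "dz": 0, "rx": 0, "ry": 0, "rz": 0},
    {"dx": 0, "dy": 0, "dz": 0, "rx": 0, "ry": 0, "rz": 0}
  ]
}}

```text
clock: 29.28
tcp_pos: [0.5374, 0.0204, 0.3085]
orientation: [3.124, -0.334, 0.0]
contact_force: [-1.1, 1.2, -0.3]
grip_width: 0.0002
gripper_force: 0.0
```

Emit:
{"fn": "send_rows", "kwargs": {
  "deltas": [
    {"dx": 0, "dy": 0, "dz": 0, "rx": 0, "ry": 0, "rz": 0},
    {"dx": 0, "dy": 0, "dz": 0, "rx": 0, "ry": 0, "rz": 0},
    {"dx": 0, "dy": 0, "dz": 0, "rx": 0, "ry": 0, "rz": 0},
    {"dx": 0, "dy": 0, "dz": 0, "rx": 0, "ry": 0, "rz": 0},
    {"dx": 0, "dy": 0, "dz": 0, "rx": 0, "ry": 0, "rz": 0}
  ]
}}

```text
clock: 29.7
tcp_pos: [0.5373, 0.0204, 0.3085]
orientation: [3.124, -0.334, 0.0]
contact_force: [0.6, 0.2, -0.3]
grip_width: -0.0005
gripper_force: 0.0
```

Emit:
{"fn": "send_rows", "kwargs": {
  "deltas": [
    {"dx": 0, "dy": 0, "dz": 0, "rx": 0, "ry": 0, "rz": 0},
    {"dx": 0, "dy": 0, "dz": 0, "rx": 0, "ry": 0, "rz": 0},
    {"dx": 0, "dy": 0, "dz": 0, "rx": 0, "ry": 0, "rz": 0},
    {"dx": 0, "dy": 0, "dz": 0, "rx": 0, "ry": 0, "rz": 0},
    {"dx": 0, "dy": 0, "dz": 0, "rx": 0, "ry": 0, "rz": 0}
  ]
}}

```text
clock: 30.12
tcp_pos: [0.5374, 0.0204, 0.3085]
orientation: [3.124, -0.334, -0.0]
contact_force: [0.3, -0.2, 0.5]
grip_width: 0.0003
gripper_force: 0.0
```

Emit:
{"fn": "send_rows", "kwargs": {
  "deltas": [
    {"dx": 0, "dy": 0, "dz": 0, "rx": 0, "ry": 0, "rz": 0},
    {"dx": 0, "dy": 0, "dz": 0, "rx": 0, "ry": 0, "rz": 0},
    {"dx": 0, "dy": 0, "dz": 0, "rx": 0, "ry": 0, "rz": 0},
    {"dx": 0, "dy": 0, "dz": 0, "rx": 0, "ry": 0, "rz": 0},
    {"dx": 0, "dy": 0, "dz": 0, "rx": 0, "ry": 0, "rz": 0}
  ]
}}

```text
clock: 30.53
tcp_pos: [0.5373, 0.0204, 0.3085]
orientation: [3.124, -0.333, -0.0]
contact_force: [-0.3, 0.2, 0.1]
grip_width: -0.0002
gripper_force: 0.0
```

```bash
python3 s.py 4
```

```text
scene t 30.533 rodphase -25.7 197 sectors(angle,V,n,r) [(np.float64(4.3), 233, 192, 85), (np.float64(64.3), 131, 93, 81)]
scene t 30.583 rodphase -29.7 188 sectors(angle,V,n,r) [(np.float64(0.3), 229, 190, 85), (np.float64(60.3), 137, 110, 81)]
scene t 30.633 rodphase 26.6 189 sectors(angle,V,n,r) [(np.float64(-63.4), 177, 18, 88), (np.float64(-3.4), 228, 188, 86), (np.float64(56.6), 150, 111, 81)]
scene t 30.683 rodphase 22.3 176 sectors(angle,V,n,r) [(np.float64(-7.7), 226, 179, 86), (np.float64(52.3), 175, 126, 82)]
[0.5373 0.0204 0.3085] [ 0.3 -0.  -0.7]
```

Emit:
{"fn": "send_rows", "kwargs": {
  "deltas": [
    {"dx": 0, "dy": 0, "dz": -0.6, "rx": 0, "ry": 0, "rz": 0},
    {"dx": 0, "dy": 0, "dz": -1.2, "rx": 0, "ry": 0, "rz": 0},
    {"dx": 0, "dy": 0, "dz": -1.2, "rx": 0, "ry": 0, "rz": 0},
    {"dx": 0, "dy": 0, "dz": -1.2, "rx": 0, "ry": 0, "rz": 0},
    {"dx": 0, "dy": 0, "dz": -1.2, "rx": 0, "ry": 0, "rz": 0}
  ]
}}

```text
clock: 31.15
tcp_pos: [0.5373, 0.0204, 0.3073]
orientation: [3.124, -0.333, -0.0]
contact_force: [-0.2, -0.3, 0.0]
grip_width: 0.0001
gripper_force: 0.0
```

Emit:
{"fn": "send_rows", "kwargs": {
  "deltas": [
    {"dx": 0, "dy": 0, "dz": 0, "rx": 0, "ry": 0, "rz": 0},
    {"dx": 0, "dy": 0, "dz": 0, "rx": 0, "ry": 0, "rz": 0},
    {"dx": 0, "dy": 0, "dz": 0, "rx": 0, "ry": 0, "rz": 0},
    {"dx": 0, "dy": 0, "dz": 0, "rx": 0, "ry": 0, "rz": 0},
    {"dx": 0, "dy": 0, "dz": 0, "rx": 0, "ry": 0, "rz": 0}
  ]
}}

```text
clock: 31.57
tcp_pos: [0.5373, 0.0204, 0.3073]
orientation: [3.124, -0.334, -0.0]
contact_force: [-0.1, 0.8, -0.6]
grip_width: -0.0001
gripper_force: 0.0
```

```bash
python3 s.py 3
```

```text
scene t 31.567 rodphase 17.5 177 sectors(angle,V,n,r) [(np.float64(-12.5), 226, 167, 86), (np.float64(47.5), 91, 157, 86)]
scene t 31.617 rodphase 14.3 184 sectors(angle,V,n,r) [(np.float64(-15.7), 225, 163, 86), (np.float64(44.3), 94, 162, 86)]
scene t 31.667 rodphase 10.6 178 sectors(angle,V,n,r) [(np.float64(-19.4), 224, 152, 87), (np.float64(40.6), 96, 170, 86)]
[0.5373 0.0204 0.3073] [-0.6  0.2 -0.4]
```

Emit:
{"fn": "send_rows", "kwargs": {
  "deltas": [
    {"dx": 0, "dy": 0, "dz": 0, "rx": 0, "ry": 0, "rz": 0},
    {"dx": 0, "dy": 0, "dz": 0, "rx": 0, "ry": 0, "rz": 0},
    {"dx": 0, "dy": 0, "dz": 0, "rx": 0, "ry": 0, "rz": 0}
  ]
}}

```text
clock: 31.97
tcp_pos: [0.5374, 0.0204, 0.3074]
orientation: [3.124, -0.334, 0.0]
contact_force: [0.4, 0.5, 0.4]
grip_width: -0.0002
gripper_force: 0.0
```

```bash
python3 s.py 1
```

```text
scene t 31.967 rodphase -9.9 199 sectors(angle,V,n,r) [(np.float64(-39.9), 207, 81, 88), (np.float64(20.1), 104, 203, 87), (np.float64(80.1), 96, 24, 80)]
[0.5373 0.0204 0.3073] [ 0.5 -0.2  0. ]
```

Emit:
{"fn": "send_rows", "kwargs": {
  "deltas": [
    {"dx": 0, "dy": 0, "dz": 0, "rx": 0, "ry": 0, "rz": 0},
    {"dx": 0, "dy": 0, "dz": -1.7, "rx": 0, "ry": 0, "rz": 0},
    {"dx": 0, "dy": 0, "dz": -1.7, "rx": 0, "ry": 0, "rz": 0}
  ]
}}

```text
clock: 32.27
tcp_pos: [0.5377, 0.0204, 0.3061]
orientation: [-3.124, 0.334, -0.002]
contact_force: [-0.3, 0.6, 3.9]
grip_width: 0.0001
gripper_force: 1.7
```

```bash
python3 s.py 2
```

```text
scene t 32.267 rodphase -24.2 187 sectors(angle,V,n,r) [(np.float64(5.8), 110, 189, 88), (np.float64(65.8), 129, 97, 81)]
scene t 32.317 rodphase -24.2 198 sectors(angle,V,n,r) [(np.float64(5.8), 109, 195, 88), (np.float64(65.8), 129, 92, 81)]
[0.5377 0.0204 0.3061] [-0.3  0.3  4.1]
```

It has stopped near +6° by the rods. I'll cross-check with the knob and hatch before releasing.

Run:
```python
from h import *
for n in("scene","top"):
    f=state(n);L=local(cloud(f));V=f["frame"].max(-1)
    rr=np.hypot(L[...,0],L[...,2]);a=np.degrees(np.arctan2(L[...,0],L[...,2]))
    k=(abs(L[...,1])<.03)&(abs(a)<20)&(rr>.1)&(rr<.112)
    print("knob",k.sum(),np.median(a[k]),a[k].min(),a[k].max(),"y",np.median(L[k][:,1]) if k.any() else "", "x",np.median(L[k][:,0])if k.any() else "")
    rod=(abs(L[...,1])<.07)&(rr>.106)&(rr<.122)
    print("rods",[np.round(np.median(a[rod&(abs(a-c)<12)]),1) for c in(-84,-24,36,96)])
    h=(abs(L[...,1])<.055)&(rr<.1)&(rr>.075)&(abs(a)<60)&(V<150)&(abs(a+24)>7)&(abs(a-36)>7)
    print("dark pct",np.percentile(a[h],[2,50,98]))
    if n=="top": cv2.imwrite("pics/t3.png",cv2.resize(f["frame"][135:240,165:320],None,fx=5,fy=5,interpolation=cv2.INTER_CUBIC))
```

```text
scene t 32.367 rodphase -24.3 191 sectors(angle,V,n,r) [(np.float64(5.7), 108, 205, 88), (np.float64(65.7), 130, 92, 81)]
knob 24 4.21978802250371 -1.642047589626141 10.602444333597902 y 0.001173011435637451 x 0.007644513338777515
rods [np.float64(-80.2), np.float64(-23.3), np.float64(33.4), np.float64(93.4)]
dark pct [-16.70084203   8.857912    58.58405273]
top t 32.417 rodphase -23.1 297 sectors(angle,V,n,r) [(np.float64(-53.1), 180, 249, 84), (np.float64(6.9), 99, 274, 87)]
knob 35 5.859227926047667 -0.1348544412803943 11.77959388595143 y -9.146347881832718e-05 x 0.010447029333603928
rods [np.float64(-81.4), np.float64(-22.5), np.float64(34.4), np.float64(93.6)]
dark pct [-35.4280459    0.77541957  51.46136693]
```

View pics/t3.png

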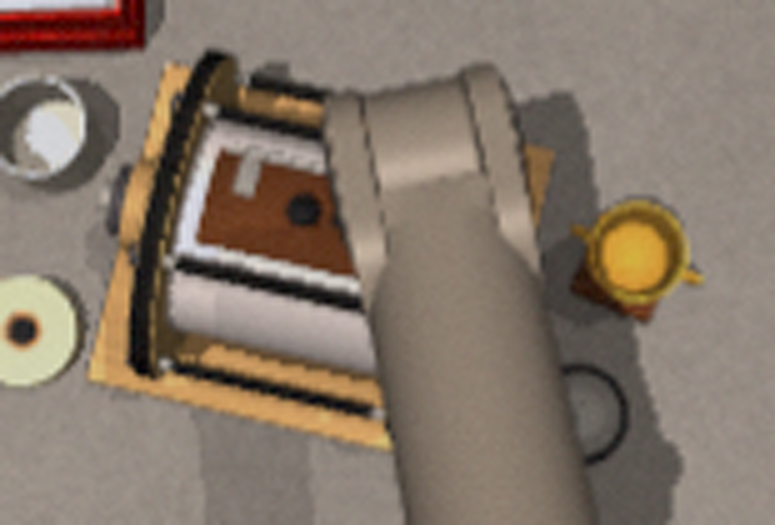

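The knob sits at about +5.5° in both views. While the finger is still braking, I'll let the drum creep on the last ~10 mm at the rim under the fingertip, settle, then lift off.

Emit:
{"fn": "send_rows", "kwargs": {
  "deltas": [
    {"dx": -2, "dy": 0.4, "dz": 0, "rx": 0, "ry": 0, "rz": 0},
    {"dx": -4, "dy": 0.9, "dz": 0, "rx": 0, "ry": 0, "rz": 0},
    {"dx": -6, "dy": 1.3, "dz": 0, "rx": 0, "ry": 0, "rz": 0},
    {"dx": -8, "dy": 1.7, "dz": 0, "rx": 0, "ry": 0, "rz": 0},
    {"dx": -9.8, "dy": 2.1, "dz": 0, "rx": 0, "ry": 0, "rz": 0}
  ]
}}

```text
clock: 32.88
tcp_pos: [0.5276, 0.0227, 0.3061]
orientation: [-3.124, 0.333, -0.001]
contact_force: [-0.6, 0.2, 4.8]
grip_width: 0.0002
gripper_force: 2.5
```

Emit:
{"fn": "send_rows", "kwargs": {
  "deltas": [
    {"dx": 0, "dy": 0, "dz": 0, "rx": 0, "ry": 0, "rz": 0},
    {"dx": 0, "dy": 0, "dz": 0, "rx": 0, "ry": 0, "rz": 0},
    {"dx": 0, "dy": 0, "dz": 0, "rx": 0, "ry": 0, "rz": 0},
    {"dx": 0, "dy": 0, "dz": 0, "rx": 0, "ry": 0, "rz": 0}
  ]
}}

```text
clock: 33.22
tcp_pos: [0.5277, 0.0226, 0.306]
orientation: [-3.124, 0.333, -0.001]
contact_force: [-0.4, -0.8, 6.1]
grip_width: 0.0001
gripper_force: 2.6
```

```bash
python3 s.py 2
```

```text
scene t 33.217 rodphase -28.9 190 sectors(angle,V,n,r) [(np.float64(1.1), 110, 198, 89), (np.float64(61.1), 136, 101, 81)]
scene t 33.267 rodphase -29.0 187 sectors(angle,V,n,r) [(np.float64(1.0), 110, 199, 89), (np.float64(61.0), 136, 101, 81)]
[0.5277 0.0226 0.306 ] [ 0.3 -0.   4.5]
```

Now at +1°. I'll lift off and retreat.

Emit:
{"fn": "send_rows", "kwargs": {
  "deltas": [
    {"dx": 0, "dy": 0, "dz": 4, "rx": 0, "ry": 0, "rz": 0},
    {"dx": 0, "dy": 0, "dz": 20, "rx": 0, "ry": 0, "rz": 0},
    {"dx": 0, "dy": 0, "dz": 55, "rx": 0, "ry": 0, "rz": 0},
    {"dx": 0, "dy": -30, "dz": 80, "rx": 0, "ry": 0, "rz": 0},
    {"dx": -5, "dy": -65, "dz": 90, "rx": 0, "ry": 0, "rz": 0}
  ]
}}

```text
clock: 33.73
tcp_pos: [0.5239, -0.0401, 0.3991]
orientation: [-3.123, 0.323, -0.007]
contact_force: [0.6, -1.2, 0.6]
grip_width: 0.0002
gripper_force: 0.0
```

Emit:
{"fn": "send_rows", "kwargs": {
  "deltas": [
    {"dx": -10, "dy": -35, "dz": 0, "rx": 0, "ry": 0, "rz": 0},
    {"dx": -20, "dy": -70, "dz": 0, "rx": 0, "ry": 0, "rz": 0},
    {"dx": -30, "dy": -105, "dz": 0, "rx": 0, "ry": 0, "rz": 0},
    {"dx": -35, "dy": -125, "dz": 0, "rx": 0, "ry": 0, "rz": 0},
    {"dx": -35, "dy": -125, "dz": 0, "rx": 0, "ry": 0, "rz": 0}
  ]
}}

```text
clock: 34.15
tcp_pos: [0.4851, -0.1733, 0.3951]
orientation: [3.12, -0.347, -0.003]
contact_force: [-0.1, -0.1, -0.8]
grip_width: -0.0001
gripper_force: 0.0
```

Run:
```python
from h import *
state();f=state("top");state();state()
C0=np.load("top.npy");C=cloud(f);g=cv2.imread("pics/top0.png")
cv2.imwrite("pics/t4.png",np.vstack([g[120:260,60:420],f["frame"][120:260,60:420]]))
```

```text
scene t 34.15 rodphase 26.8 189 sectors(angle,V,n,r) [(np.float64(-63.2), 156, 18, 88), (np.float64(-3.2), 117, 200, 89), (np.float64(56.8), 153, 115, 82)]
top t 34.2 rodphase 27.5 409 sectors(angle,V,n,r) [(np.float64(-62.5), 162, 180, 84), (np.float64(-2.5), 109, 409, 87), (np.float64(57.5), 124, 89, 84)]
scene t 34.25 rodphase 26.6 185 sectors(angle,V,n,r) [(np.float64(-63.4), 178, 17, 88), (np.float64(-3.4), 117, 192, 89), (np.float64(56.6), 154, 110, 81)]
scene t 34.3 rodphase 26.4 194 sectors(angle,V,n,r) [(np.float64(-63.6), 156, 17, 88), (np.float64(-3.6), 116, 195, 89), (np.float64(56.4), 153, 120, 81)]
```

View pics/t4.png

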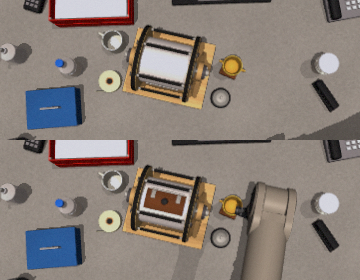

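The bystanders are unmoved. The drum has a tiny residual drift after lift-off, so I'll wait for it to die out.

Emit:
{"fn": "send_rows", "kwargs": {
  "deltas": [
    {"dx": 0, "dy": 0, "dz": 0, "rx": 0, "ry": 0, "rz": 0},
    {"dx": 0, "dy": 0, "dz": 0, "rx": 0, "ry": 0, "rz": 0},
    {"dx": 0, "dy": 0, "dz": 0, "rx": 0, "ry": 0, "rz": 0},
    {"dx": 0, "dy": 0, "dz": 0, "rx": 0, "ry": 0, "rz": 0},
    {"dx": 0, "dy": 0, "dz": 0, "rx": 0, "ry": 0, "rz": 0}
  ]
}}

```text
clock: 34.77
tcp_pos: [0.4877, -0.1672, 0.3957]
orientation: [-3.124, 0.333, -0.0]
contact_force: [0.5, 0.5, -0.6]
grip_width: 0.0001
gripper_force: 0.0
```

```bash
python3 s.py 4
```

```text
scene t 34.767 rodphase 25.6 187 sectors(angle,V,n,r) [(np.float64(-64.4), 169, 18, 88), (np.float64(-4.4), 116, 189, 89), (np.float64(55.6), 162, 119, 81)]
scene t 34.817 rodphase 25.7 188 sectors(angle,V,n,r) [(np.float64(-64.3), 171, 18, 88), (np.float64(-4.3), 116, 192, 89), (np.float64(55.7), 165, 113, 81)]
scene t 34.867 rodphase 25.7 178 sectors(angle,V,n,r) [(np.float64(-64.3), 171, 20, 88), (np.float64(-4.3), 117, 189, 89), (np.float64(55.7), 162, 123, 82)]
scene t 34.917 rodphase 25.7 181 sectors(angle,V,n,r) [(np.float64(-64.3), 171, 18, 88), (np.float64(-4.3), 116, 197, 89), (np.float64(55.7), 160, 119, 82)]
[ 0.4875 -0.1675  0.3956] [0.2 0.2 0.1]
```

Emit:
{"fn": "send_rows", "kwargs": {
  "deltas": [
    {"dx": 0, "dy": 0, "dz": 0, "rx": 0, "ry": 0, "rz": 0},
    {"dx": 0, "dy": 0, "dz": 0, "rx": 0, "ry": 0, "rz": 0},
    {"dx": 0, "dy": 0, "dz": 0, "rx": 0, "ry": 0, "rz": 0},
    {"dx": 0, "dy": 0, "dz": 0, "rx": 0, "ry": 0, "rz": 0},
    {"dx": 0, "dy": 0, "dz": 0, "rx": 0, "ry": 0, "rz": 0}
  ]
}}

```text
clock: 35.38
tcp_pos: [0.4875, -0.1675, 0.3956]
orientation: [3.124, -0.334, 0.0]
contact_force: [0.1, 0.2, 1.2]
grip_width: -0.0002
gripper_force: 0.0
```

```bash
python3 s.py 3; python3 -c "
from h import *
state('top');state('top')"
```

```text
scene t 35.383 rodphase 25.7 180 sectors(angle,V,n,r) [(np.float64(-64.3), 170, 19, 88), (np.float64(-4.3), 116, 193, 89), (np.float64(55.7), 159, 122, 81)]
scene t 35.433 rodphase 25.6 179 sectors(angle,V,n,r) [(np.float64(-64.4), 169, 19, 88), (np.float64(-4.4), 117, 190, 89), (np.float64(55.6), 164, 120, 81)]
scene t 35.483 rodphase 25.5 186 sectors(angle,V,n,r) [(np.float64(-64.5), 169, 16, 88), (np.float64(-4.5), 116, 192, 89), (np.float64(55.5), 164, 125, 82)]
[ 0.4875 -0.1675  0.3956] [ 0.2 -0.8  0.1]
top t 35.533 rodphase 26.4 419 sectors(angle,V,n,r) [(np.float64(-63.6), 158, 165, 84), (np.float64(-3.6), 110, 405, 87), (np.float64(56.4), 131, 105, 84)]
top t 35.583 rodphase 26.4 420 sectors(angle,V,n,r) [(np.float64(-63.6), 157, 163, 84), (np.float64(-3.6), 110, 402, 87), (np.float64(56.4), 129, 106, 84)]
```

At rest with the hatch within about 4° of top, the hand clear and nothing else moved. Handing in.

```bash
python3 -c "
from bench import r
print(r.hand_in())"
```

```text
the job is handed in; nothing more can be done
None
```

The job is handed in, verdict unknown: after a second flick (my first brake stopped the drum off the top) the hatch came over the top freely more than twice, the light rim brake stopped it about 6° short, I rolled it on about 5° with the same fingertip and it drifted slightly at lift-off, so it rests about 4° past top with the hand clear and everything else apparently in place.

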